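# Unfold the crank and clamp a coated test block

### The job

Clamp the blue test block for a rub test: first swing the folded orange crank handle fully upright without turning the crank, then wind the crank clockwise until the jaw has pushed the block against the back stop and its yellow spring pad is pressed about half-way in (a clamping force of about 15 N). Never jam the pad solid against the jaw, do not touch the block, leave the handle standing up and let go of it, and leave the brass weight, the round holder and the jar where they stand.

Things in the scene. Friction and masses are not known exactly. Their poses are not given: they have to be found in the camera images.
- clamp: Sample clamp fixed to the bench: red base 140 x 310 x 30 mm, y -75 to +235 mm; grey gearbox 64 x 64 mm, 72 mm high. Origin on the bench under the vertical crank axis; jaw closes along own +y. A dark steel back stop, 66 mm high, is bolted across the channel, its face anywhere from 159 to 187 mm along +y; where is not measured: feel for it.
- hub (a point): Point on the crank axis at the top of the flat steel crank arm, 88 mm above the bench. The arm is 15 mm wide, 8 mm thick, from 11 mm behind the axis to 69 mm ahead of it.
- handle_pivot (a point): Hinge of the folding handle, at the outer end of the crank arm: 60 mm from the crank axis, 100 mm above the bench. The hinge line is horizontal and square to the arm.
- handle_end (a point): Free end of the folding handle, 57 mm from its hinge. Its orange grip is 18 mm in diameter, 12 to 57 mm from the hinge, and spins freely about its own length. Folded, it lies back along the arm towards the crank axis, centreline 12 mm above the arm's top, with free space beside it; upright, this end is 157 mm above the bench.
- handle (a joint): Fold angle of the handle, rad: 0 folded flat over the arm, 1.571 fully upright against its stop. A stiff hinge (0.2 N m) that stays where it is left; about 4.5 N lifts it 45 mm from the hinge.
- crank (a joint): Crank angle, rad, grows clockwise seen from above; 0 to 5.2; at 0 the arm points along the clamp's own -y. Starts at 0 to 0.9. Friction of 0.40 N m (5 to 7 N at the handle) holds it where it is left. Each rad moves the jaw 14 mm, so each N of clamping force adds about 0.23 N at the handle.
- jaw: Aluminium jaw 50 x 30 x 38 mm driven by the crank, at y = 70 mm + 14 mm x crank angle in the clamp's frame; origin at its underside's centre. The yellow pad (front face 33 mm ahead of the origin when free) sinks up to 8 mm on a spring: 3 N at first, 3 N more per mm, 27 N when bottomed, then solid.
- sample: Loose blue test block 50 wide x 22 thick (along the clamp's y) x 40 mm high, 0.12 kg, standing in the channel between pad and stop, not touching either. Origin at the centre of its underside; its axes run along the clamp's.
- weight: Brass weight, 44 mm in diameter, 54 mm high, loose on the bench; leave alone. Origin under its centre.
- puck: Round black sample holder with blue felt top, 72 mm in diameter, 26 mm high; leave alone. Origin under its centre.
- jar: Amber jar with white cap, 52 mm in diameter, 75 mm high; leave alone. Origin under its centre.
Mind the look-alikes: they are no part of the job. What is meant by the sample is not brown, green or red, and is the larger of those in its own colour.

How it is judged:
By the outcome, as a careful person would: the job done as asked, in the order asked, and still so for the second after the job is handed in, with the robot touching nothing.
It also fails if it takes over 72 s, if anything falls off the work surface, if the arm or the gripper's body presses on something with over 40 N, if the wrist force passes 120 N, or if a joint passes its speed limit or range.

### The arm

A 7-joint arm with a two-finger parallel gripper is mounted at the origin on the work surface. World frame = base frame: x ahead of the robot, y to its left, z up, the work surface at z = 0. Lengths are in m, angles in rad, forces in N, time in s.
With the tool pointing down it reaches from about 0.4 to 0.85 m from the base axis. Payload 6.9 kg.
Tool frame: the origin (TCP) lies midway between the tips of the shut fingers; the grasp point (between the pads) lies 19 mm behind it (manip.grasp_offset is the distance from the TCP to the grasp point, in m); z points along the fingers, y is the line along which they close (so a half turn about z gives the same grasp; the last joint's range is limited). The gripper opens to 85 mm and grips with 20 to 120 N. Pads are 22 mm wide; open, the fingers measure 114 mm over their backs; the gripper's body (76 mm by 85 mm) begins 54 mm behind the grasp point. The pads swing forward as they close: fully open they stand 13 mm farther back than shut.
Start: joints at [1.312, 0.507, -0.238, 1.5, 0.126, 1.149, -0.155], TCP at [0.223, -0.584, 0.231] pointing down, gripper open.
Joint ranges: [-3.08, 3.08], [-0.24, 2.05], [-1.43, 1.35], [0, 2.5], [-1.52, 4.66], [0.17, 1.96], [-2.89, 2.89]. Speed limits (rad/s): [2.39, 2.39, 3.14, 3.14, 3.14, 3.14, 3.14].

### API

Orientations are given as a rotation vector (axis times angle).
In Python, from workcell import manip, vision gives the robot as it stands. The module is installed in compiled form; this text tells all that it offers.
- The arm moves only by the tool servo_tool, never from a script. Its argument "steps" is one flat list of numbers, 7 for each row, row after row: the finger opening in cm, from 0 to 8.54, then the shift along the world's x, y, z in cm, then the turn, a rotation vector about the world's x, y, z in rad. A call has exactly 5 rows; each row is the pose to reach, as a shift and turn from the pose commanded when the call began; what a row does not reach only later rows make up. A row lasts 1/8 s, in which the tool goes at most 62.5 mm and 10.7 degrees, less where a joint would pass 70% of its speed; a pose out of reach is approached as far as the arm can. A call with a gripper value outside its range is refused whole. The fingers move at their own pace and stop on an object; "squeeze" is the grip in N (left out, the last holds). Time passes only in rows, so rows that repeat a pose let the fingers close, or fill a call up. It gives the time, the measured TCP pose, the force, the opening and the grip force at its end, in the units of the state.
- manip.get_obs(): the state, without advancing time (a new reading comes with each control period).
- vision.capture(name): name is "scene" or "side" or "wrist"; returns the picture (480x640x3 uint8, blue, green, red); there is no depth.
- vision.calibration(name): a dict with "fx", "fy", "cx", "cy" (pixels), "camera_from_world" (4x4, takes a point from world to camera coordinates); the wrist camera has in their place "hand_eye" (4x4, takes a point from camera to tool coordinates, whose origin is the TCP and whose axes are the flange's). Camera axes: x right, y down, z forward; pixel columns grow to the right and rows downward; lengths in m; the calibration is good to about 2 mm. A picture is of the moment at which its call begins: read the wrist's pose just before it. calibration takes no time and is no camera call.
- manip.sign_off(): hands the job in; it is judged then, once.
The state is a dict: "time_s": time; "qpos": joint angles; "joint_vel": joint speeds; "tau": joint torques, N m; "tool_pos": TCP position; "ee_rot": TCP orientation; "wrist_force": force on the tool from outside, world axes, zero at the start; "moment": the same for the moment, N m; "width": finger opening in m; "grip_force": force on a finger pad.
Only numpy, scipy, OpenCV 4.12 (cv2) and the standard library are available. Lean on these libraries where they do the work, as an engineer would, in place of code of your own. Each camera call takes 0.05 s, during which the arm holds its last target. There are 200 camera calls.

## Working session

There is one attempt and no reset: what is moved stays moved. The work goes in short steps, Python scripts to look and compute and a tool call to move; the robot and the scene stay as the last step left them, time stands still between calls to the robot, and variables do not carry over. Pictures are saved under pics/ and viewed, at most 10 in all, crops included, and the job is handed in when it is done.

Besides the shell and the picture viewer there is one more tool, called after "Call:" by a JSON object that holds its "method" and its "body". servo_tool: Moves the arm, as the interface text tells. Its arguments: {"type":"object","properties":{"steps":{"type":"array"},"squeeze":{"type":"number"}},"required":["steps"]}

```bash
mkdir -p pics
python3 - <<'E'
from workcell import manip, vision
import cv2, numpy as np
o=manip.get_obs();print({k:np.round(v,3) for k,v in o.items()}, manip.grasp_offset)
for n in("scene","side"):
    cv2.imwrite(f"pics/{n}0.png",vision.capture(n)); c=vision.calibration(n);print(n,c)
print(vision.calibration("wrist"))
E
```

```text
{'time_s': np.float64(0.0), 'qpos': array([ 1.311,  0.508, -0.238,  1.501,  0.126,  1.149, -0.155]), 'joint_vel': array([ 0.002, -0.002,  0.   ,  0.001, -0.   ,  0.001, -0.001]), 'tau': array([ 0.0000e+00, -6.2060e+01, -2.1860e+00, -2.4966e+01,  1.3000e-02,
        1.2000e-02, -0.0000e+00]), 'tool_pos': array([ 0.223, -0.583,  0.23 ]), 'ee_rot': array([-3.088e+00, -5.700e-01,  1.000e-03]), 'wrist_force': array([-0.295, -1.088, -0.503]), 'moment': array([ 0.026,  0.026, -0.042]), 'grip_force': np.float64(0.0), 'width': np.float64(0.086)} 0.0187
scene {'fx': 461.860348944293, 'fy': 461.860348944293, 'cx': 320.4084414086144, 'cy': 239.588178605274, 'camera_from_world': array([[-0.35630733,  0.93433787, -0.00760485,  0.20207537],
       [ 0.71493161,  0.26737892, -0.64605055, -0.33486869],
       [-0.60159611, -0.23562949, -0.76325674,  1.12671238],
       [ 0.        ,  0.        ,  0.        ,  1.        ]])}
side {'fx': 559.5006036448458, 'fy': 559.5006036448458, 'cx': 326.5259309253879, 'cy': 238.75886467416714, 'camera_from_world': array([[-0.79661905, -0.60446143, -0.00494683,  0.45944464],
       [-0.32714761,  0.43800012, -0.83733526,  0.27756802],
       [ 0.50830358, -0.66541888, -0.54666735,  0.50657706],
       [ 0.        ,  0.        ,  0.        ,  1.        ]])}
{'fx': 395.58973973841063, 'fy': 395.58973973841063, 'cx': 324.7752307973622, 'cy': 241.58632054262995, 'hand_eye': array([[-2.35626652e-04, -9.59273167e-01, -2.82479974e-01,
         7.08913117e-02],
       [ 9.99999567e-01,  2.81506536e-05, -9.29732161e-04,
        -8.03673037e-04],
       [ 8.99819110e-04, -2.82480070e-01,  9.59272745e-01,
        -1.41191961e-01],
       [ 0.00000000e+00,  0.00000000e+00,  0.00000000e+00,
         1.00000000e+00]])}
```

View pics/scene0.png

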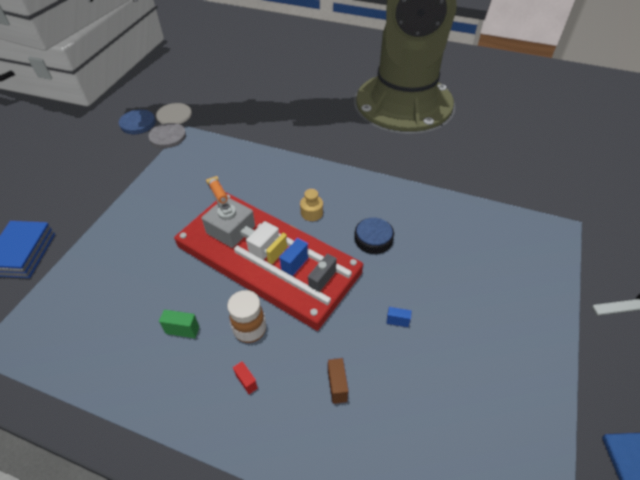

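View pics/side0.png

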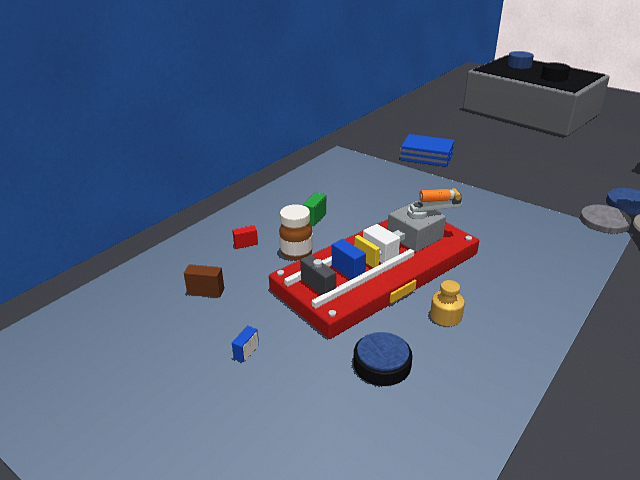

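The scene picture shows the red clamp with its gearbox at (228,220), jaw at (262,240), blue block at (294,257) and stop at (322,272). The orange folded handle is at (217,188). Next I'll zoom in and measure.

```bash
cat > h.py <<'E'
import cv2, numpy as np
from scipy.spatial.transform import Rotation as R
from workcell import manip, vision
def cam(n):
    c=vision.calibration(n); K=np.array([[c["fx"],0,c["cx"]],[0,c["fy"],c["cy"]],[0,0,1]])
    if n!="wrist": T=np.linalg.inv(c["camera_from_world"])
    else:
        o=manip.get_obs(); W=np.eye(4); W[:3,:3]=R.from_rotvec(o["ee_rot"]).as_matrix(); W[:3,3]=o["tool_pos"]; T=W@c["hand_eye"]
    return K,T
def ray(C,uv):
    K,T=C; return T[:3,3], T[:3,:3]@np.linalg.solve(K,[uv[0],uv[1],1.])
def onplane(C,uv,z):
    o,d=ray(C,uv); return o+d*(z-o[2])/d[2]
def tri(C1,u1,C2,u2):
    o1,d1=ray(C1,u1);o2,d2=ray(C2,u2)
    t=np.linalg.lstsq(np.c_[d1,-d2],o2-o1,rcond=None)[0]
    a=o1+d1*t[0];b=o2+d2*t[1]; return (a+b)/2, np.linalg.norm(a-b)
def proj(C,p):
    K,T=C; q=K@(T[:3,:3].T@(np.asarray(p)-T[:3,3])); return q[:2]/q[2]
def mask(im,lo,hi): return cv2.inRange(cv2.cvtColor(im,cv2.COLOR_BGR2HSV),lo,hi)
def big(m):
    cs=cv2.findContours(m,cv2.RETR_EXTERNAL,cv2.CHAIN_APPROX_NONE)[0]; return max(cs,key=cv2.contourArea)
E
python3 - <<'E'
from h import *
A=cv2.imread("pics/scene0.png");B=cv2.imread("pics/side0.png")
a=cv2.resize(A[165:325,165:370],None,fx=3,fy=3,interpolation=cv2.INTER_CUBIC)
cv2.imwrite("pics/a.png",a)
b=cv2.resize(B[180:340,260:490],None,fx=3,fy=3,interpolation=cv2.INTER_CUBIC)
cv2.imwrite("pics/b.png",b)
for n,I in(("scene",A),("side",B)):
    C=cam(n); print(n,"cam at",C[1][:3,3].round(3))
    hsv=cv2.cvtColor(I,cv2.COLOR_BGR2HSV)
    for nm,lo,hi in(("red",(0,170,60),(5,255,255)),("or",(8,200,200),(14,255,255)),("yel",(22,150,120),(32,255,255)),("blue",(105,180,80),(120,255,255))):
        m=mask(I,lo,hi)
        for c in cv2.findContours(m,cv2.RETR_EXTERNAL,cv2.CHAIN_APPROX_NONE)[0]:
            if cv2.contourArea(c)>40:
                print(nm,cv2.contourArea(c),cv2.boundingRect(c),cv2.minAreaRect(c)[:2], cv2.approxPolyDP(cv2.convexHull(c),4,True)[:,0].tolist() if nm=="red" else "")
E
```

```text
scene cam at [0.989 0.166 0.645]
red 266.5 (235, 364, 21, 29) ((245.30001831054688, 377.6000061035156), (28.523740768432617, 10.814988136291504)) [[240, 364], [254, 381], [249, 392], [235, 370]]
red 172.0 (295, 260, 21, 22) ((305.2310791015625, 269.06353759765625), (12.528993606567383, 21.52283477783203)) [[315, 263], [306, 281], [295, 275], [309, 260]]
red 5008.0 (176, 208, 186, 121) ((268.3088073730469, 253.98529052734375), (175.7860565185547, 78.88934326171875)) [[176, 237], [199, 217], [253, 208], [360, 263], [360, 272], [315, 328], [184, 249]]
yel 157.0 (268, 238, 18, 25) ((276.7500305175781, 250.25003051757812), (8.485280990600586, 26.16295051574707)) 
blue 107.5 (388, 316, 21, 10) ((397.8993835449219, 320.07049560546875), (19.869455337524414, 6.893484115600586)) 
blue 225.5 (282, 247, 24, 26) ((295.7579345703125, 260.722900390625), (16.20116424560547, 29.369600296020508)) 
blue 78.0 (17, 224, 30, 43) ((28.419029235839844, 243.18768310546875), (12.16848373413086, 50.90481948852539)) 
side cam at [0.199 0.493 0.512]
red 108.0 (330, 266, 20, 21) ((339.77203369140625, 273.86148071
[... 734 characters left out ...]
[445, 222]]
or 150.5 (422, 190, 29, 8) ((436.0, 193.5), (28.0, 7.0)) 
yel 143.5 (390, 280, 26, 23) ((402.7769470214844, 290.984619140625), (8.930500030517578, 32.12499237060547)) 
yel 379.5 (355, 235, 25, 32) ((365.77752685546875, 250.8640594482422), (33.894248962402344, 19.341054916381836)) 
blue 352.0 (232, 326, 25, 36) ((241.47476196289062, 342.02166748046875), (17.491945266723633, 35.251625061035156)) 
blue 923.0 (332, 239, 34, 40) ((347.0614318847656, 258.98614501953125), (41.47345733642578, 29.458614349365234)) 
blue 841.5 (400, 134, 54, 32) ((426.5200500488281, 149.36001586914062), (51.47736740112305, 27.435741424560547)) 
blue 86732.0 (0, 0, 503, 304) ((251.0, 151.5), (303.0, 502.0))
```

View pics/a.png

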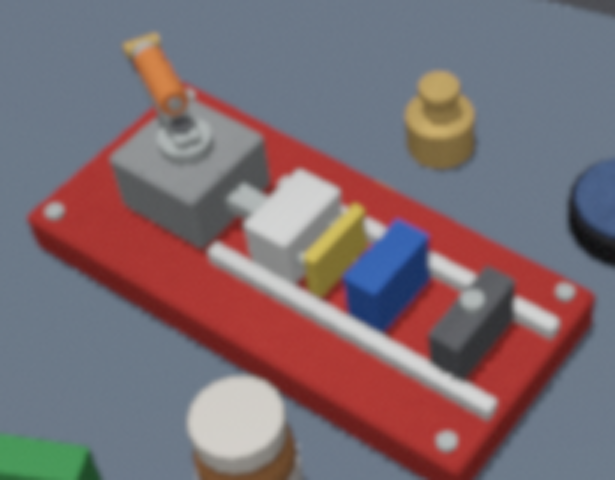

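View pics/b.png

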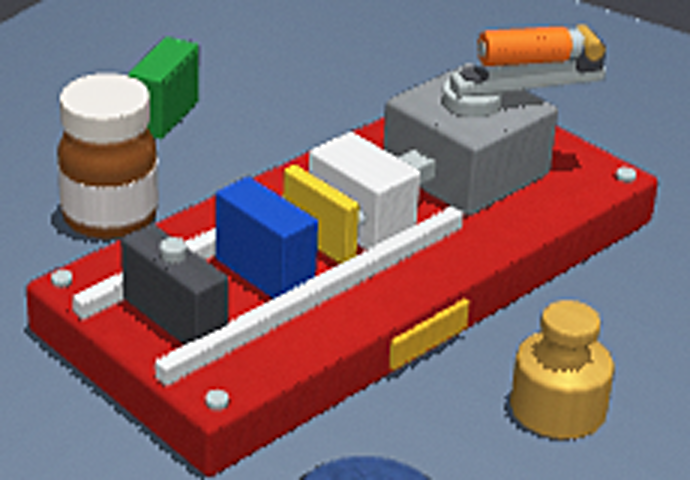

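The crops show the clamp's top corners in the scene view at about (176,238), (228,194), (362,264) and (318,321), with the pivot at (212,179) and the grip end at (223,199). In the side view the corners are at (478,241), (329,327) and (269,277), with the pivot at (458,196) and the grip end at (422,196).

Run:
```python
from h import *
S=cam("scene");D=cam("side")
for uv in[(175.7,237.7),(228.3,194),(362.3,264.3),(317.7,321)]: print("S",onplane(S,uv,.03).round(4))
for uv in[(478.3,240.7),(329.3,327.3),(269.3,276.7)]: print("D",onplane(D,uv,.03).round(4))
for nm,a,b in(("pivot",(212.3,179.3),(458.3,196)),("end",(222.7,199.3),(421.7,195.7)),("hub",(226,210),(417.3,208.3)),
 ("cornerR/near side",(362.3,264.3),(329.3,327.3)),("c far",(317.7,321),(269.3,276.7)),("c back",(228.3,194),(478.3,240.7))):
    p,e=tri(S,a,D,b);print(nm,p.round(4),round(e,4))
```

```text
S [ 0.5894 -0.2633  0.03  ]
S [ 0.4594 -0.2289  0.03  ]
S [0.5303 0.061  0.03  ]
S [0.6571 0.0302 0.03  ]
D [ 0.4538 -0.2305  0.03  ]
D [0.5202 0.0684 0.03  ]
D [0.6527 0.0348 0.03  ]
pivot [ 0.4954 -0.2286  0.0974] 0.0017
end [ 0.5362 -0.1853  0.1026] 0.0005
hub [ 0.5394 -0.1812  0.0815] 0.0004
cornerR/near side [0.5253 0.0605 0.0223] 0.0019
c far [0.6559 0.0303 0.0266] 0.002
c back [ 0.4554 -0.2325  0.027 ] 0.0031
```

Call:
{"method": "servo_tool", "body": {"steps": [8.5,5,6,0,0,0,0.1,8.5,9,11,0,0,0,0.2,8.5,13,16.5,0,0,0,0.3,8.5,17,22,0,0,0,0.4,8.5,21,27,0,0,0,0.485]}}

```text
time_s: 0.72
tool_pos: [0.4154, -0.3355, 0.2311]
ee_rot: [-2.86, -1.299, 0.0]
wrist_force: [1.1, -0.7, 0.7]
width: 0.0851
grip_force: 0.0
```

Call:
{"method": "servo_tool", "body": {"steps": [8.5,3.5,4.5,0,0,0,0,8.5,6,8,0,0,0,0,8.5,8,10.5,0,0,0,0,8.5,8.6,11.4,0,0,0,0,8.5,8.6,11.4,0,0,0,0]}}

```text
time_s: 1.35
tool_pos: [0.5004, -0.2234, 0.231]
ee_rot: [-2.862, -1.296, 0.001]
wrist_force: [-0.2, -0.7, -0.7]
width: 0.0852
grip_force: 0.0
```

Run:
```python
from h import *
C=cam("wrist"); o=manip.get_obs(); I=vision.capture("wrist"); cv2.imwrite("pics/w1.png",I)
print(o["tool_pos"],o["ee_rot"],o["qpos"].round(2),o["time_s"])
m=mask(I,(7,180,120),(15,255,255)); c=big(m); r=cv2.minAreaRect(c); b=cv2.boxPoints(r); print(r)
for q in b: print(q,onplane(C,q,.1).round(4))
print(onplane(C,r[0],.1))
for p in[(.539,-.179,.088),(.4994,-.224,.1)]: print(proj(C,p))
```

```text
[ 0.50043992 -0.22336822  0.23099899] [-2.86157634e+00 -1.29582262e+00  1.18996270e-03] [ 0.68  0.41 -0.45  1.7   0.2   1.08 -0.55] 1.35
((329.0, 187.5), (67.0, 26.0), 90.0)
[316. 154.] [ 0.5297 -0.1789  0.1   ]
[342. 154.] [ 0.5429 -0.1904  0.1   ]
[342. 221.] [ 0.5127 -0.2256  0.1   ]
[316. 221.] [ 0.4989 -0.2135  0.1   ]
[ 0.52142678 -0.20168065  0.1       ]
[326.44359689 143.95766478]
[326.30526499 231.38532517]
```

View pics/w1.png

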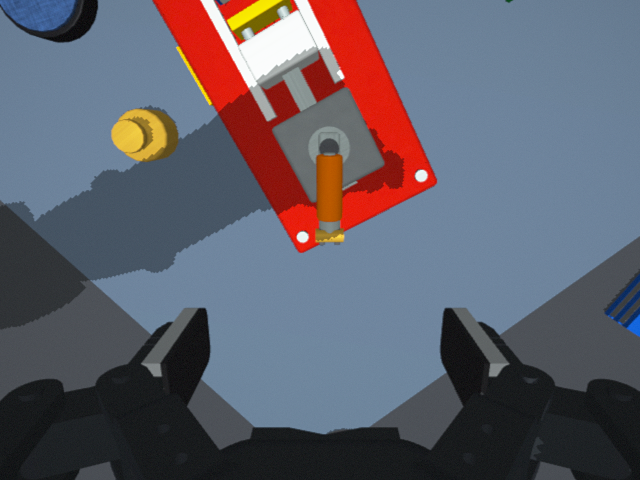

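The wrist view shows the handle lined up with the tool x axis: grip at column 329, rows 154–221, hinge at row 238. The fingers are symmetric about column 325.

Call:
{"method": "servo_tool", "body": {"steps": [8.5,1,1,-2,0,0,0,8.5,2,2,-5,0,0,0,8.5,2.79,2.96,-9,0,0,0,8.5,2.79,2.96,-11.0,0,0,0,8.5,2.79,2.96,-11.0,0,0,0]}}

```text
time_s: 2.02
tool_pos: [0.5268, -0.1952, 0.1198]
ee_rot: [-2.862, -1.291, 0.005]
wrist_force: [-0.9, -0.4, 0.4]
width: 0.0853
grip_force: 0.0
```

Run:
```python
from h import *
C=cam("wrist"); o=manip.get_obs(); I=vision.capture("wrist"); cv2.imwrite("pics/w2.png",I)
print(o["tool_pos"],o["ee_rot"],o["time_s"])
m=mask(I,(7,180,60),(15,255,255)); c=big(m); r=cv2.minAreaRect(c); print(cv2.boundingRect(c),r)
x,y,w,h=cv2.boundingRect(c)
for q in[(x+w/2,y),(x+w/2,y+h)]: print(q,onplane(C,q,.1).round(4))
print(proj(C,o["tool_pos"]))
```

```text
[ 0.52675829 -0.19521468  0.11981797] [-2.86200264 -1.29104523  0.00509531] 2.025
(308, 260, 42, 103) ((328.88818359375, 311.0014953613281), (102.25431060791016, 40.69384765625), 89.24615478515625)
(329.0, 260) [ 0.5375 -0.1837  0.1   ]
(329.0, 363) [ 0.504  -0.2219  0.1   ]
[328.09300864 314.44638881]
```

View pics/w2.png

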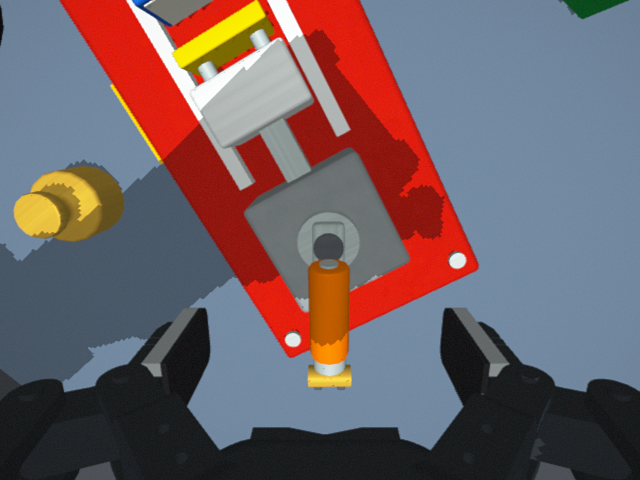

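Call:
{"method": "servo_tool", "body": {"steps": [8.5,0.2,0.1,-1.5,0,0,0,6,0.2,0.1,-3.3,0,0,0,4,0.2,0.1,-3.3,0,0,0,3,0.2,0.1,-3.3,0,0,0,2.6,0.2,0.1,-3.3,0,0,0], "squeeze": 20}}

```text
time_s: 2.7
tool_pos: [0.5311, -0.1928, 0.089]
ee_rot: [2.862, 1.294, 0.001]
wrist_force: [1.1, 0.6, 0.5]
width: 0.0261
grip_force: 0.0
```

Run:
```python
from h import *
C=cam("wrist"); o=manip.get_obs(); I=vision.capture("wrist"); cv2.imwrite("pics/w3.png",I)
print(o["tool_pos"],o["ee_rot"],o["wrist_force"],o["width"])
m=mask(I,(7,180,60),(15,255,255)); x,y,w,h=cv2.boundingRect(big(m));print(x,y,w,h)
for q in[(x+w/2,y),(x+w/2,y+h)]: print(q,onplane(C,q,.1).round(4))
```

```text
[ 0.5311016  -0.19284668  0.08902847] [2.86153479e+00 1.29441136e+00 1.48484951e-03] [1.08487464 0.62762996 0.47701354] 0.026077073506979326
300 297 50 123
(325.0, 297) [ 0.5384 -0.1827  0.1   ]
(325.0, 420) [ 0.5035 -0.2224  0.1   ]
```

View pics/w3.png

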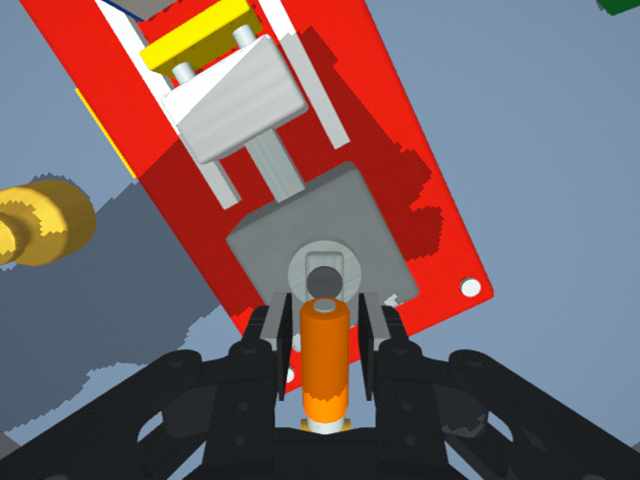

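The handle is centred between the pads: grip at columns 300–350, pads either side at about 290 and 360. I'll close on it.

Call:
{"method": "servo_tool", "body": {"steps": [2.2,0,0,0,0,0,0,2.0,0,0,0,0,0,0,1.7,0,0,0,0,0,0,1.2,0,0,0,0,0,0,1.2,0,0,0,0,0,0], "squeeze": 25}}

```text
time_s: 3.38
tool_pos: [0.5309, -0.1929, 0.0885]
ee_rot: [2.862, 1.295, 0.001]
wrist_force: [0.5, -0.4, 2.0]
width: 0.0172
grip_force: 24.4
```

Call:
{"method": "servo_tool", "body": {"steps": [1.2,0.02,0.02,0.81,0.068,-0.059,0,1.2,-0.06,-0.07,1.6,0.135,-0.119,0,1.2,-0.23,-0.26,2.35,0.203,-0.178,0,1.2,-0.48,-0.55,3.04,0.27,-0.238,0,1.2,-0.81,-0.92,3.63,0.338,-0.297,0]}}

```text
time_s: 4.0
tool_pos: [0.5231, -0.2017, 0.1247]
ee_rot: [-2.636, -1.193, -0.609]
wrist_force: [4.7, 0.7, -10.9]
width: 0.0171
grip_force: 24.6
```

Run:
```python
from h import *
o=manip.get_obs(); print(o["tool_pos"],o["wrist_force"],o["moment"],o["width"],o["qpos"].round(2))
A=vision.capture("scene");B=vision.capture("side")
a=cv2.resize(A[130:290,165:325],None,fx=3,fy=3);b=cv2.resize(B[120:280,360:500],None,fx=3,fy=3)
cv2.imwrite("pics/c.png",np.hstack([a[:480,:400],b[:480,:400]]))
```

```text
[ 0.52306594 -0.20171969  0.12471537] [  4.72383842   0.68507747 -10.91717052] [-0.79659272 -0.03251389 -0.21178023] 0.017144174225139884 [ 1.11  0.62 -0.78  1.94 -0.02  0.61 -0.25]
```

View pics/c.png

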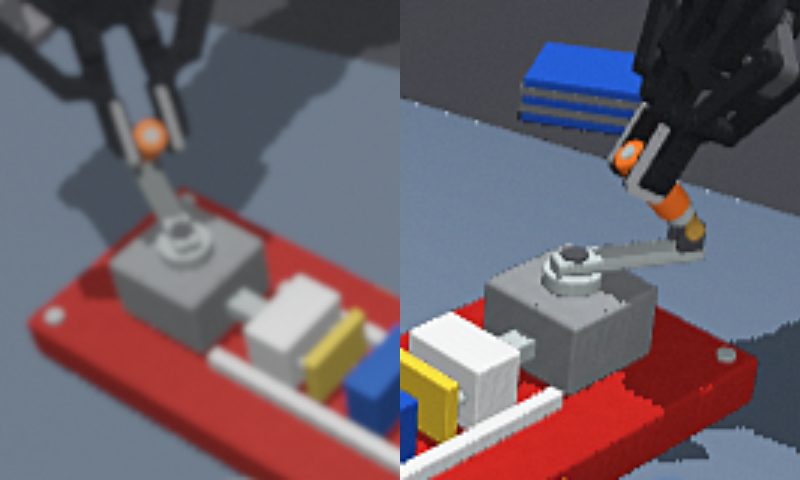

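The handle is lifting cleanly. The grip end is at about (150,138) in the left crop, and the arm has not moved. I'll continue to upright.

Call:
{"method": "servo_tool", "body": {"steps": [1.2,-0.39,-0.45,0.4,0,0,0,1.2,-0.83,-0.94,0.7,0,0,0,1.2,-1.28,-1.46,0.89,0,0,0,1.2,-1.7,-1.93,0.97,0,0,0,1.2,-1.93,-2.2,0.97,0,0,0]}}

```text
time_s: 4.72
tool_pos: [0.5046, -0.2228, 0.1349]
ee_rot: [-2.636, -1.195, -0.606]
wrist_force: [6.9, 4.4, -3.0]
width: 0.0167
grip_force: 24.4
```

Run:
```python
from h import *
o=manip.get_obs(); print(o["tool_pos"],o["wrist_force"],o["moment"],o["width"],o["qpos"].round(2))
A=vision.capture("scene");B=vision.capture("side")
a=cv2.resize(A[130:290,165:325],None,fx=3,fy=3);b=cv2.resize(B[120:280,360:500],None,fx=3,fy=3)
cv2.imwrite("pics/d.png",np.hstack([a[:480,:400],b[:480,:400]]))
```

```text
[ 0.50462268 -0.22277917  0.13491438] [ 6.91533131  4.35507523 -3.00392111] [ 0.17083878 -0.93872105 -0.31647951] 0.016660010951400628 [ 1.17  0.61 -0.8   1.93 -0.03  0.65 -0.21]
```

View pics/d.png

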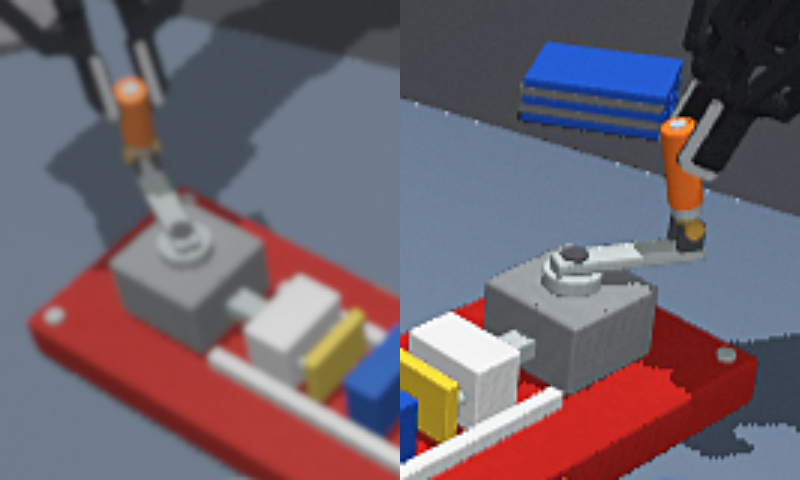

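The handle looks nearly upright. I'll push a little further outward to feel for the stop.

Call:
{"method": "servo_tool", "body": {"steps": [1.2,-0.1,-0.11,0,0,0,0,1.2,-0.2,-0.23,0,0,0,0,1.2,-0.2,-0.23,0,0,0,0,1.2,-0.2,-0.23,0,0,0,0,1.2,-0.2,-0.23,0,0,0,0]}}

```text
time_s: 5.45
tool_pos: [0.5028, -0.225, 0.1349]
ee_rot: [-2.637, -1.196, -0.606]
wrist_force: [7.1, 2.6, -3.4]
width: 0.0163
grip_force: 24.6
```

Call:
{"method": "servo_tool", "body": {"steps": [3,0,0,0,0,0,0,4,0,0,0,0,0,0,4,0,0,0,-0.113,0.099,0,4,-0.1,-0.1,-0.5,-0.226,0.198,0,4,-0.23,-0.15,-1.0,-0.338,0.297,0]}}

```text
time_s: 6.08
tool_pos: [0.4987, -0.2286, 0.1251]
ee_rot: [2.86, 1.291, -0.006]
wrist_force: [1.0, -0.6, -1.0]
width: 0.0401
grip_force: 0.0
```

Call:
{"method": "servo_tool", "body": {"steps": [4,0,0,-0.7,0,0,0,4,0,0,-0.7,0,0,0,4,0,0,-0.7,0,0,0,4,0,0,-0.7,0,0,0,4,0,0,-0.7,0,0,0]}}

```text
time_s: 6.7
tool_pos: [0.4984, -0.2287, 0.1173]
ee_rot: [-2.863, -1.292, -0.0]
wrist_force: [-0.6, -0.2, -1.0]
width: 0.04
grip_force: 0.0
```

Run:
```python
from h import *
o=manip.get_obs(); print(o["tool_pos"],o["ee_rot"],o["wrist_force"],o["qpos"].round(2),o["time_s"])
A=vision.capture("scene");B=vision.capture("side");W=vision.capture("wrist")
a=cv2.resize(A[130:250,165:265],None,fx=4,fy=4);b=cv2.resize(B[140:260,400:500],None,fx=4,fy=4)
cv2.imwrite("pics/e.png",np.hstack([a,b]));cv2.imwrite("pics/w4.png",W)
for n,I in(("scene",A),("side",B),("wrist",W)):
    m=mask(I,(7,180,60),(15,255,255)); c=big(m);print(n,cv2.boundingRect(c),cv2.minAreaRect(c),cv2.fitLine(c,cv2.DIST_L2,0,.01,.01).ravel())
for p in[(.5,-.226,.112),(.5,-.226,.157)]:print([proj(cam(n),p) for n in("scene","side","wrist")])
```

```text
[ 0.49840935 -0.22870116  0.11731849] [-2.86346092e+00 -1.29187437e+00 -3.18504910e-04] [-0.62784638 -0.2083214  -0.98564777] [ 0.67  0.53 -0.44  1.86  0.3   0.82 -0.64] 6.7
scene (212, 175, 2, 2) ((212.75001525878906, 175.75), (0.7071067094802856, 1.4142134189605713), 45.0) [  0.70710677  -0.70710677 212.66667    175.66667   ]
side (280, 224, 32, 18) ((295.54718017578125, 232.81976318359375), (16.667943954467773, 31.230085372924805), 87.95458984375) [ 9.9914241e-01 -4.1405424e-02  2.9510001e+02  2.3267500e+02]
wrist (300, 281, 58, 86) ((325.90386962890625, 324.0191955566406), (83.93770599365234, 56.28533172607422), 78.69007110595703) [2.7562778e-02 9.9962008e-01 3.2793869e+02 3.2459433e+02]
[array([210.95463619, 175.46732754]), array([456.34035357, 186.89917817]), array([327.00298492, 303.18741561])]
[array([205.79562649, 154.88398101]), array([460.0589275 , 159.80825335]), array([327.74143855, 368.89465994])]
```

View pics/e.png

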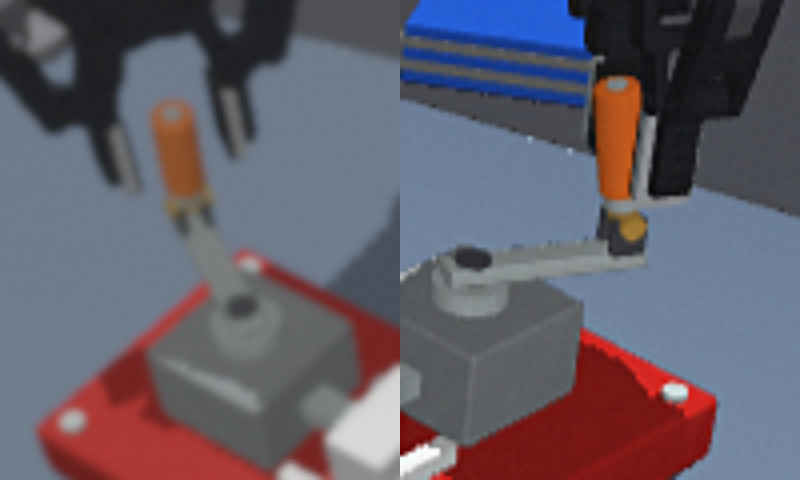

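Run:
```python
from h import *
S=cam("scene");D=cam("side")
A=tri(S,(211.3,178.8),D,(454.5,190.8));B=tri(S,(208.3,158),D,(454.5,161.3));d=B[0]-A[0];d/=np.linalg.norm(d)
print(A,B,d, "along -a",d@[.66,.751,0], "k",d@[.751,-.66,0])
```

```text
(array([ 0.50165347, -0.22558301,  0.10532983]), np.float64(0.0008788550311143293)) (array([ 0.50499807, -0.21849718,  0.15622806]), np.float64(0.0004616804923078752)) [0.0649464  0.13759482 0.98835704] along -a 0.1461983299925569 k -0.04203783305998284
```

The handle still leans inward by about 0.15 rad (grip top at (173,112) and (618,85) in the crop). I'll re-centre the pads on it, grip, and push outward to the stop.

Call:
{"method": "servo_tool", "body": {"steps": [4,0.4,0.45,0.3,0,0,0,3,0.4,0.45,0.3,0,0,0,2.2,0.4,0.45,0.3,0,0,0,1.2,0.4,0.45,0.3,0,0,0,1.2,0.4,0.45,0.3,0,0,0], "squeeze": 30}}

```text
time_s: 7.48
tool_pos: [0.5035, -0.2234, 0.1205]
ee_rot: [2.862, 1.295, 0.001]
wrist_force: [2.4, -2.1, 1.4]
width: 0.0168
grip_force: 29.4
```

Call:
{"method": "servo_tool", "body": {"steps": [1.2,-0.1,-0.11,0,0,0,0,1.2,-0.2,-0.23,0,0,0,0,1.2,-0.3,-0.34,0,0,0,0,1.2,-0.4,-0.45,0,0,0,0,1.2,-0.4,-0.45,0,0,0,0]}}

```text
time_s: 8.1
tool_pos: [0.5025, -0.2246, 0.1207]
ee_rot: [-2.86, -1.299, -0.011]
wrist_force: [9.4, 7.3, -2.2]
width: 0.0171
grip_force: 29.5
```

Call:
{"method": "servo_tool", "body": {"steps": [1.2,-0.05,-0.06,0,0,0,0,1.2,-0.1,-0.11,0,0,0,0,1.2,-0.1,-0.11,0,0,0,0,1.2,-0.1,-0.11,0,0,0,0,1.2,-0.1,-0.11,0,0,0,0]}}

```text
time_s: 8.72
tool_pos: [0.5018, -0.2254, 0.1209]
ee_rot: [-2.86, -1.3, -0.012]
wrist_force: [9.4, 6.5, -2.2]
width: 0.0171
grip_force: 29.5
```

Call:
{"method": "servo_tool", "body": {"steps": [1.2,-0.1,-0.11,0,0,0,0,1.2,-0.2,-0.23,0,0,0,0,1.2,-0.3,-0.34,0,0,0,0,1.2,-0.3,-0.34,0,0,0,0,1.2,-0.3,-0.34,0,0,0,0]}}

```text
time_s: 9.35
tool_pos: [0.4987, -0.229, 0.121]
ee_rot: [-2.86, -1.299, -0.011]
wrist_force: [7.7, 7.4, -0.4]
width: 0.017
grip_force: 29.7
```

Run:
```python
from h import *
o=manip.get_obs(); print(o["tool_pos"],o["ee_rot"],o["wrist_force"],o["moment"])
W=vision.capture("wrist");cv2.imwrite("pics/w5.png",W)
C=cam("wrist");m=mask(W,(7,150,60),(15,255,255)); c=big(m);x,y,w,h=cv2.boundingRect(c);print(x,y,w,h)
A=vision.capture("scene");B=vision.capture("side")
a=cv2.resize(A[130:250,165:265],None,fx=4,fy=4);b=cv2.resize(B[140:260,400:500],None,fx=4,fy=4)
cv2.imwrite("pics/f.png",np.hstack([a,b]))
for n,I in(("scene",A[140:190,195:225]),("side",B[150:205,440:475])):
    m=mask(I,(5,120,60),(16,255,255)); ys,xs=np.nonzero(m)
    o0=(195,140) if n=="scene" else (440,150)
    for y in np.unique(ys)[::4]: print(n,y+o0[1],xs[ys==y].min()+o0[0],xs[ys==y].max()+o0[0])
    C=cam(n)
    for u in(0,.006):
        p=np.array([.5005+.66*u,-.226+.751*u,.155]);print(proj(C,(.5005,-.226,.115)),proj(C,p))
```

```text
[ 0.49866815 -0.22900331  0.12100392] [-2.86005569 -1.29949432 -0.01139926] [ 7.72682228  7.40895241 -0.36970542] [ 1.66135075 -2.14392301 -0.01716673]
297 281 57 97
scene 153 209 211
scene 157 202 212
scene 161 204 213
scene 165 205 214
scene 169 206 215
scene 173 207 214
scene 177 208 212
[210.47887969 174.33450558] [205.881386   156.02221028]
[210.47887969 174.33450558] [207.06796265 158.10409902]
side 158 455 457
side 162 453 457
side 166 453 456
side 170 452 455
side 174 452 455
side 178 452 454
side 182 451 454
side 186 451 456
[456.27994782 185.0502018 ] [459.57836088 160.95972321]
[456.27994782 185.0502018 ] [455.75373437 161.32639258]
```

View pics/f.png

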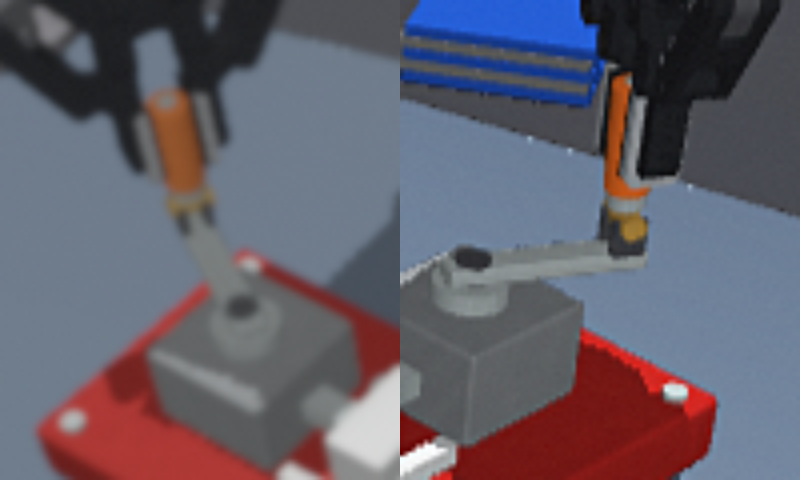

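Call:
{"method": "servo_tool", "body": {"steps": [1.2,-0.1,-0.11,0,0,0,0,1.2,-0.2,-0.23,0,0,0,0,1.2,-0.2,-0.23,0,0,0,0,1.2,-0.2,-0.23,0,0,0,0,1.2,-0.2,-0.23,0,0,0,0]}}

```text
time_s: 10.12
tool_pos: [0.4968, -0.2311, 0.121]
ee_rot: [-2.86, -1.3, -0.012]
wrist_force: [9.9, 7.1, -0.2]
width: 0.0172
grip_force: 29.7
```

```bash
cat > lean.py <<'E'
from h import *
# lean of the handle from the grip outlines in both fixed views, mid-line fit by rows
def edges(n,I,box):
    x0,y0,x1,y1=box; m=mask(I[y0:y1,x0:x1],(5,120,60),(16,255,255)); ys,xs=np.nonzero(m)
    r=[(y+y0,xs[ys==y].min()+x0,xs[ys==y].max()+x0) for y in np.unique(ys)]
    return np.array([q for q in r if q[2]-q[1]>2])
E
python3 - <<'E'
from lean import *
o=manip.get_obs(); print(o["tool_pos"],o["ee_rot"],o["wrist_force"])
for n,b in(("scene",(195,140,225,190)),("side",(440,150,475,205))):
    I=vision.capture(n);e=edges(n,I,b);k=e[4:-4]
    print(n,e[0],e[-1],np.polyfit(k[:,0],k[:,1],1),np.polyfit(k[:,0],k[:,2],1))
    C=cam(n)
    for lean in(0,.08,.16):   # expected slope of the two outlines, for grip radius 9 mm
        P=np.array([.5005,-.226,.1]);ax=lambda s:P+s*np.array([.66*np.sin(lean),.751*np.sin(lean),np.cos(lean)])
        v=C[1][:3,0]*.009
        for sg in(-1,1):
            q0,q1=proj(C,ax(.018)+sg*v),proj(C,ax(.05)+sg*v);print(lean,sg,((q1-q0)[0]/(q1-q0)[1]).round(3),end="; ")
    print()
E
```

```text
[ 0.49682559 -0.23112974  0.12096533] [-2.8598289  -1.29970393 -0.01186773] [ 9.87258694  7.13306307 -0.18011071]
scene [155 201 211] [176 208 213] [  0.23296703 165.87252747] [1.58241758e-01 1.87239560e+02]
0 -1 0.263; 0 1 0.24; 0.08 -1 0.243; 0.08 1 0.217; 0.16 -1 0.221; 0.16 1 0.191; 
side [158 456 459] [189 456 459] [-1.20271033e-01  4.73850932e+02] [-1.01637493e-01  4.74553924e+02]
0 -1 -0.13; 0 1 -0.143; 0.08 -1 -0.045; 0.08 1 -0.058; 0.16 -1 0.043; 0.16 1 0.029;
```

Call:
{"method": "servo_tool", "body": {"steps": [3,0.2,0.25,0,0,0,0,3,0.5,0.55,0,0,0,0,3,0.8,0.95,0,0,0,0,1.2,0.8,0.95,0,0,0,0,1.2,0.8,0.95,0,0,0,0], "squeeze": 70}}

```text
time_s: 10.85
tool_pos: [0.5015, -0.2247, 0.1205]
ee_rot: [2.862, 1.295, 0.002]
wrist_force: [2.7, 1.0, 0.4]
width: 0.0164
grip_force: 68.2
```

Call:
{"method": "servo_tool", "body": {"steps": [1.2,0,0,0,0,0,0,1.2,-0.1,-0.11,0,0,0,0,1.2,-0.2,-0.23,0,0,0,0,1.2,-0.3,-0.34,0,0,0,0,1.2,-0.3,-0.34,0,0,0,0]}}

```text
time_s: 11.48
tool_pos: [0.5011, -0.2251, 0.1206]
ee_rot: [-2.859, -1.299, -0.01]
wrist_force: [9.8, 8.3, -3.2]
width: 0.0161
grip_force: 68.3
```

Call:
{"method": "servo_tool", "body": {"steps": [1.2,-0.1,-0.11,0,0,0,0,1.2,-0.2,-0.23,0,0,0,0,1.2,-0.2,-0.23,0,0,0,0,1.2,-0.2,-0.23,0,0,0,0,1.2,-0.2,-0.23,0,0,0,0]}}

```text
time_s: 12.1
tool_pos: [0.5009, -0.2253, 0.1206]
ee_rot: [-2.857, -1.302, -0.016]
wrist_force: [13.3, 13.9, -6.0]
width: 0.0166
grip_force: 68.3
```

The handle is firmly against its stop: 19 N outward and no movement. Next I'll work out the winding path.

```bash
cat > path.py <<'E'
import numpy as np,sys
# path.py  cmdx cmdy  Ox Oy  r  c0 c1 : 5 rows of shifts (cm) along the circle, crank angles c
x,y,ox,oy,r,c0,c1=map(float,sys.argv[1:8])
for c in np.linspace(c0,c1,6)[1:]:
    al=np.radians(-131.3)-(c-.5); p=np.array([ox,oy])+r*np.array([np.cos(al),np.sin(al)])
    print(round(c,3),((p-[x,y])*100).round(2))
print("end cmd",p.round(4))
E
python3 path.py .4954 -.2308 .5406 -.1801 .062 .5 .9
python3 - <<'E'
from h import *
o=manip.get_obs();print(o["qpos"].round(2))
E
```

```text
0.58 [0.07 0.75]
0.66 [-0.26  1.12]
0.74 [-0.56  1.52]
0.82 [-0.83  1.94]
0.9 [-1.06  2.37]
end cmd [ 0.4848 -0.2071]
[ 0.68  0.53 -0.45  1.85  0.29  0.82 -0.63]
```

Call:
{"method": "servo_tool", "body": {"steps": [1.2,0.07,0.75,0,0,0,0.1,1.2,-0.26,1.12,0,0,0,0.2,1.2,-0.56,1.52,0,0,0,0.3,1.2,-0.83,1.94,0,0,0,0.4,1.2,-1.06,2.37,0,0,0,0.5], "squeeze": 40}}

```text
time_s: 12.72
tool_pos: [0.4875, -0.2084, 0.1206]
ee_rot: [2.447, 1.963, 0.004]
wrist_force: [8.0, -3.7, -4.7]
width: 0.0164
grip_force: 68.1
```

```bash
cat > st.py <<'E'
from h import *
import sys
O=np.array(list(map(float,sys.argv[1:3])) if len(sys.argv)>2 else [.5406,-.1801])
o=manip.get_obs();d=o["tool_pos"][:2]-O;r=np.hypot(*d);rd=d/r;t=np.array([rd[1],-rd[0]])
c=.5+np.mod(np.radians(-131.3)-np.arctan2(d[1],d[0])+.5,2*np.pi)-.5
F=o["wrist_force"][:2]
print("c",c.round(3),"r",r.round(4),"Frad(out+)",(F@rd).round(1),"Ftan(cw+)",(F@t).round(1),"F",o["wrist_force"].round(1),"z",o["tool_pos"][2].round(4),"t",o["time_s"],"cmd~",(o["tool_pos"][:2]-F/2300).round(4))
E
python3 st.py; python3 path.py .4848 -.2071 .5406 -.1801 .062 .9 1.5
```

```text
c 0.861 r 0.0602 Frad(out+) -5.3 Ftan(cw+) -7.0 F [ 8.  -3.7 -4.7] z 0.1206 t 12.725 cmd~ [ 0.484  -0.2068]
1.02 [-0.29  0.69]
1.14 [-0.48  1.41]
1.26 [-0.59  2.14]
1.38 [-0.62  2.89]
1.5 [-0.55  3.63]
end cmd [ 0.4793 -0.1708]
```

Call:
{"method": "servo_tool", "body": {"steps": [1.2,-0.29,0.69,0,0,0,0,1.2,-0.48,1.41,0,0,0,0,1.2,-0.59,2.14,0,0,0,0,1.2,-0.62,2.89,0,0,0,0,1.2,-0.55,3.63,0,0,0,0], "squeeze": 40}}

```text
time_s: 13.35
tool_pos: [0.4804, -0.1736, 0.1205]
ee_rot: [2.452, 1.958, -0.001]
wrist_force: [3.4, -7.1, -0.6]
width: 0.0165
grip_force: 68.3
```

```bash
python3 st.py; python3 path.py .4793 -.1708 .5406 -.1801 .062 1.5 2.1
```

```text
c 1.457 r 0.0605 Frad(out+) -4.2 Ftan(cw+) -6.7 F [ 3.4 -7.1 -0.6] z 0.1205 t 13.35 cmd~ [ 0.4789 -0.1705]
1.62 [0.15 0.72]
1.74 [0.4  1.43]
1.86 [0.72 2.1 ]
1.98 [1.12 2.72]
2.1 [1.59 3.3 ]
end cmd [ 0.4952 -0.1378]
```

Call:
{"method": "servo_tool", "body": {"steps": [1.2,0.15,0.72,0,0,0,0,1.2,0.4,1.43,0,0,0,0,1.2,0.72,2.1,0,0,0,0,1.2,1.12,2.72,0,0,0,0,1.2,1.59,3.3,0,0,0,0]}}

```text
time_s: 13.98
tool_pos: [0.4941, -0.1409, 0.1203]
ee_rot: [2.455, 1.958, -0.008]
wrist_force: [-3.7, -5.5, 7.0]
width: 0.0164
grip_force: 68.9
```

```bash
python3 st.py; python3 path.py .4952 -.1378 .5406 -.1801 .062 2.1 2.4
python3 - <<'E'
from h import *
C=cam("wrist");I=vision.capture("wrist");cv2.imwrite("pics/w6.png",I)
O=np.array([.539,-.180]);Y=np.array([.221,.975]);X=np.array([.975,-.221])
def loc(uv,z): p=onplane(C,uv,z)[:2]-O; return (np.array([p@X,p@Y])*1000).round(1)
for nm,lo,hi,z in(("yel",(22,150,60),(32,255,255),.066),("blue",(105,180,60),(125,255,255),.07)):
    m=mask(I,lo,hi)
    for c in cv2.findContours(m,cv2.RETR_EXTERNAL,cv2.CHAIN_APPROX_NONE)[0]:
        if cv2.contourArea(c)>300: r=cv2.minAreaRect(c);print(nm,cv2.boundingRect(c),[(q.round().tolist(),loc(q,z)) for q in cv2.boxPoints(r)])
# profile along clamp y at x=0 top heights
for z in(.068,):
  for y in range(60,215,3):
    K,T=C;p=np.r_[O+Y*y/1000+X*.010,z];u=proj(C,p)
    if 0<=u[0]<640 and 0<=u[1]<480: print(y,u.round().astype(int),I[int(u[1]),int(u[0])],end=" | ")
E
```

```text
c 2.051 r 0.0608 Frad(out+) -0.7 Ftan(cw+) -6.5 F [-3.7 -5.5  7. ] z 0.1203 t 13.975 cmd~ [ 0.4957 -0.1385]
2.16 [0.27 0.26]
2.22 [0.54 0.51]
2.28 [0.83 0.74]
2.34 [1.14 0.95]
2.4 [1.46 1.15]
end cmd [ 0.5098 -0.1263]
yel (146, 124, 86, 75) [([136.0, 173.0], array([-146.5,   77.6])), ([174.0, 107.0], array([-124.4,  108.4])), ([244.0, 147.0], array([-92.7,  90.1])), ([206.0, 213.0], array([-113.8,   57.5]))]
yel (384, 60, 110, 25) [([384.0, 83.0], array([-26.6, 118.4])), ([384.0, 60.0], array([-26.8, 128.4])), ([493.0, 62.0], array([ 22.4, 127.5])), ([493.0, 85.0], array([ 23.4, 117.5]))]
blue (381, 4, 127, 64) [([381.0, 4.0], array([-29.7, 149.7])), ([507.0, 4.0], array([ 24.1, 149.6])), ([507.0, 67.0], array([ 27.4, 124.8])), ([381.0, 67.0], array([-28.7, 124.9]))]
60 [453 209] [ 14  30 232] | 63 [454 203] [ 25  33 233] | 66 [454 197] [ 18  29 221] | 69 [455 191] [ 14  20 152] | 72 [455 185] [ 25  39 233] | 75 [456 179] [ 18  31 233] | 78 [457 173] [ 18  33 234] | 81 [457 166] [125 129 196] | 84 [458 160] [254 254 253] | 87 [458 154] [253 254 253] | 90 [459 147] [254 254 253] | 93 [460 141] [253 253 252] | 96 [460 134] [254 254 253] | 99 [461 127] [254 254 253] | 102 [461 121] [254 254 253] | 105 [462 114] [254 254 253] | 108 [463 107] [252 253 252] | 111 [463 100] [184 186 169] | 114 [464  93] [248 249 242] | 117 [465  86] [249 250 242] | 120 [465  79] [  0 107 126] | 123 [466  72] [  0 242 252] | 126 [467  65] [  0 241 252] | 129 [467  58] [192  84  11] | 132 [468  50] [242 128  42] | 135 [469  43] [241 127  42] | 138 [469  35] [241 127  40] | 141 [470  28] [240 124  40] | 144 [471  20] [239 124  39] | 147 [472  12] [239 122  37] | 150 [472   5] [212  97  58] |
```

Call:
{"method": "servo_tool", "body": {"steps": [1.2,0.27,0.26,0,0,0,0,1.2,0.54,0.51,0,0,0,0,1.2,0.83,0.74,0,0,0,0,1.2,1.14,0.95,0,0,0,0,1.2,1.46,1.15,0,0,0,0]}}

```text
time_s: 14.65
tool_pos: [0.5079, -0.1288, 0.1203]
ee_rot: [-2.455, -1.96, 0.009]
wrist_force: [-6.0, -4.5, 9.4]
width: 0.0164
grip_force: 69.3
```

```bash
cat > gap.py <<'E'
from h import *
C=cam("wrist");I=vision.capture("wrist");t=manip.get_obs()["time_s"];cv2.imwrite(f"pics/g{t:.2f}.png",I)
O=np.array([.539,-.180]);Y=np.array([.221,.975]);X=np.array([.975,-.221])
H=cv2.cvtColor(I,cv2.COLOR_BGR2HSV)
ys=np.arange(80,215,.25); out=[]
for x in(-15,-5,0,5,15):   # class along clamp y, plane z=68 mm
    s=""
    for y in ys:
        u=proj(C,np.r_[O+Y*y/1000+X*x/1000,.068]).round().astype(int)
        if not(0<=u[0]<640 and 0<=u[1]<480): s+="-";continue
        h,sa,v=map(int,H[u[1],u[0]])
        s+= "Y" if 22<=h<=32 and sa>150 else "B" if 100<=h<=125 and sa>150 else "R" if (h<8 or h>172) and sa>150 else "K" if v<110 else "W" if v>190 else "G"
    runs=[];i=0
    for k in range(1,len(s)+1):
        if k==len(s) or s[k]!=s[i]:
            if k-i>=4: runs.append(f"{s[i]}{ys[i]:.1f}-{ys[k-1]:.1f}")
            i=k
    print(x," ".join(runs))
E
python3 st.py; python3 gap.py;  python3 path.py .5098 -.1263 .5406 -.1801 .062 2.4 2.6
```

```text
c 2.353 r 0.0609 Frad(out+) -0.5 Ftan(cw+) -7.5 F [-6.  -4.5  9.4] z 0.1203 t 14.65 cmd~ [ 0.5105 -0.1268]
-15 R80.0-85.5 G85.8-87.0 W87.2-88.5 G88.8-92.5 W93.5-114.2 G114.5-125.0 Y125.2-132.2 G132.5-133.5 B133.8-154.8 R155.5-166.8 -167.0-214.8
-5 G80.0-87.0 W87.2-88.0 G90.2-91.0 W93.5-113.8 G114.0-115.5 R115.8-123.5 Y124.2-132.2 G132.5-133.5 B133.8-154.8 R155.5-166.8 -167.0-214.8
0 G80.0-87.0 W87.2-88.5 G88.8-91.0 W91.2-92.0 G92.2-93.2 W93.5-97.8 W98.2-104.2 W105.0-112.5 G113.5-115.5 R115.8-123.5 Y124.2-132.2 B133.2-154.8 R155.5-166.8 -167.0-214.8
5 R80.0-85.5 G85.8-87.0 W87.2-88.0 G88.2-90.5 G91.2-92.0 W93.0-97.8 W98.2-111.0 W111.8-112.5 G114.0-115.2 R115.5-123.0 Y123.8-132.2 B133.8-154.8 R155.5-166.8 -167.0-214.8
15 R80.0-85.0 G85.2-87.0 W87.2-89.5 G90.8-93.2 W93.5-97.8 W98.8-104.2 G104.5-105.5 W105.8-114.8 R115.5-123.5 Y124.2-131.8 B133.2-154.2 R155.0-166.8 -167.0-214.8
2.44 [0.21 0.12]
2.48 [0.43 0.23]
2.52 [0.66 0.33]
2.56 [0.89 0.42]
2.6 [1.13 0.5 ]
end cmd [ 0.5211 -0.1213]
```

```bash
python3 path.py .5105 -.1266 .5400 -.1800 .0635 2.4 2.85
```

```text
2.49 [0.3  0.43]
2.58 [0.83 0.64]
2.67 [1.37 0.81]
2.76 [1.93 0.93]
2.85 [2.5  0.99]
end cmd [ 0.5355 -0.1167]
```

Call:
{"method": "servo_tool", "body": {"steps": [1.2,0.3,0.43,0,0,0,0,1.2,0.83,0.64,0,0,0,0,1.2,1.37,0.81,0,0,0,0,1.2,1.93,0.93,0,0,0,0,1.2,2.5,0.99,0,0,0,0]}}

```text
time_s: 15.32
tool_pos: [0.5327, -0.1196, 0.1203]
ee_rot: [2.456, 1.959, -0.011]
wrist_force: [-5.8, -5.5, 9.3]
width: 0.0167
grip_force: 69.7
```

```bash
python3 st.py .54 -.18; python3 gap.py;  python3 path.py .5355 -.1167 .54 -.180 .0635 2.85 3.15
```

```text
c 2.801 r 0.0609 Frad(out+) -4.8 Ftan(cw+) -6.4 F [-5.8 -5.5  9.3] z 0.1203 t 15.325 cmd~ [ 0.5352 -0.1172]
-15 R80.0-92.0 G92.2-93.5 W93.8-95.0 G95.2-97.0 W97.2-98.0 W99.8-120.5 G120.8-131.8 Y132.0-138.5 G138.8-139.8 B140.0-161.2 R161.8-175.8 K176.0-181.2 -181.5-214.8
-5 G80.0-93.0 W93.2-95.0 G95.2-96.5 W96.8-97.5 W99.2-120.5 G120.8-122.8 R123.0-131.0 Y131.5-138.5 G138.8-139.8 B140.0-161.2 R161.8-175.8 K176.0-181.2 -181.5-214.8
0 G80.0-93.0 W93.2-95.8 W97.8-99.0 W99.8-120.0 G120.2-122.8 R123.0-131.0 Y131.5-138.5 G138.8-139.8 B140.0-161.2 R161.8-175.8 K176.0-181.2 -181.5-214.8
5 G80.0-93.0 W93.2-96.0 W96.8-97.5 W98.2-104.0 W104.8-120.5 G120.8-122.8 R123.0-131.0 Y131.5-138.5 G138.8-139.8 B140.0-161.2 R161.5-175.8 K176.0-181.2 -181.5-214.8
15 R80.0-91.5 G91.8-93.0 W93.2-96.0 W96.8-118.2 G119.8-131.2 Y131.5-138.5 B139.5-160.8 R161.2-175.8 K176.0-181.2 -181.5-214.8
2.91 [0.38 0.02]
2.97 [0.76 0.01]
3.03 [ 1.14 -0.02]
3.09 [ 1.52 -0.07]
3.15 [ 1.89 -0.15]
end cmd [ 0.5544 -0.1182]
```

Call:
{"method": "servo_tool", "body": {"steps": [1.2,0.38,0.02,0,0,0,0,1.2,0.76,0.01,0,0,0,0,1.2,1.14,-0.02,0,0,0,0,1.2,1.52,-0.07,0,0,0,0,1.2,1.89,-0.15,0,0,0,0]}}

```text
time_s: 16.0
tool_pos: [0.5512, -0.1201, 0.1203]
ee_rot: [-2.454, -1.96, 0.01]
wrist_force: [-7.2, -2.9, 11.0]
width: 0.0164
grip_force: 69.8
```

```bash
python3 st.py .54 -.18; python3 gap.py|tail -3;  python3 path.py .5544 -.1182 .54 -.180 .0635 3.15 3.6
```

```text
c 3.106 r 0.0609 Frad(out+) -4.2 Ftan(cw+) -6.6 F [-7.2 -2.9 11. ] z 0.1203 t 16.0 cmd~ [ 0.5544 -0.1189]
0 G80.0-97.8 W98.0-124.5 G124.8-127.2 R127.5-135.0 Y135.8-143.0 B144.0-165.2 R165.8-176.2 K176.5-184.8 -185.0-214.8
5 G80.0-97.8 W98.0-124.5 G124.8-127.2 R127.5-135.5 Y135.8-143.0 B144.0-165.2 R165.8-176.2 K176.5-184.8 -185.0-214.8
15 R80.0-95.8 G96.0-97.2 W97.5-124.5 G124.8-135.5 Y135.8-142.5 G142.8-143.8 B144.0-165.2 R165.8-176.2 K176.5-184.8 -185.0-214.8
3.24 [ 0.55 -0.15]
3.33 [ 1.09 -0.35]
3.42 [ 1.6  -0.61]
3.51 [ 2.09 -0.9 ]
3.6 [ 2.55 -1.24]
end cmd [ 0.5799 -0.1306]
```

Call:
{"method": "servo_tool", "body": {"steps": [1.2,0.55,-0.15,0,0,0,0,1.2,1.09,-0.35,0,0,0,0,1.2,1.6,-0.61,0,0,0,0,1.2,2.09,-0.9,0,0,0,0,1.2,2.55,-1.24,0,0,0,0]}}

```text
time_s: 16.68
tool_pos: [0.5766, -0.1312, 0.1203]
ee_rot: [-2.452, -1.96, 0.009]
wrist_force: [-10.2, 0.4, 11.5]
width: 0.0164
grip_force: 69.8
```

```bash
python3 st.py .54 -.18; python3 gap.py|tail -3;  python3 path.py .5799 -.1306 .54 -.180 .0635 3.6 3.8
```

```text
c 3.564 r 0.0609 Frad(out+) -5.8 Ftan(cw+) -8.4 F [-10.2   0.4  11.5] z 0.1203 t 16.675 cmd~ [ 0.581  -0.1314]
0 G80.0-104.2 W104.5-107.0 W107.8-110.5 W111.2-130.8 G131.0-132.5 R132.8-140.0 Y140.5-149.0 W149.2-150.2 B150.5-171.8 R172.2-175.5 K175.8-179.8 -180.0-214.8
5 G80.0-103.8 W104.0-107.2 W107.8-109.5 W110.2-114.8 W115.5-130.8 G131.0-132.5 R132.8-140.0 Y140.5-149.0 W149.2-150.2 B150.5-171.8 R172.2-175.5 K175.8-179.8 -180.0-214.8
15 R80.0-102.2 G102.5-103.8 W104.0-130.8 G131.0-141.2 Y141.5-149.0 G149.2-150.2 B150.5-171.5 R172.2-175.5 K175.8-179.8 -180.0-214.8
3.64 [ 0.19 -0.16]
3.68 [ 0.38 -0.33]
3.72 [ 0.56 -0.51]
3.76 [ 0.74 -0.7 ]
3.8 [ 0.9  -0.89]
end cmd [ 0.5889 -0.1395]
```

Call:
{"method": "servo_tool", "body": {"steps": [1.2,0.19,-0.16,0,0,0,0,1.2,0.38,-0.33,0,0,0,0,1.2,0.56,-0.51,0,0,0,0,1.2,0.74,-0.7,0,0,0,0,1.2,0.9,-0.89,0,0,0,0]}}

```text
time_s: 17.35
tool_pos: [0.5855, -0.1395, 0.1203]
ee_rot: [-2.451, -1.96, 0.009]
wrist_force: [-9.1, 1.9, 11.0]
width: 0.0165
grip_force: 69.8
```

```bash
python3 st.py .54 -.18; python3 gap.py|tail -3;  python3 path.py .5889 -.1395 .54 -.180 .0635 3.8 3.9
```

```text
c 3.764 r 0.0609 Frad(out+) -5.5 Ftan(cw+) -7.5 F [-9.1  1.9 11. ] z 0.1203 t 17.35 cmd~ [ 0.5894 -0.1403]
0 G80.0-133.0 W133.2-134.8 R135.5-141.2 Y141.8-151.5 W151.8-152.8 B153.5-173.8 -174.0-214.8
5 G80.0-135.2 R135.5-141.2 Y141.8-151.5 W151.8-152.8 B153.0-173.8 -174.0-214.8
15 R80.0-105.0 G105.2-138.5 W138.8-142.8 Y143.5-151.5 W151.8-152.5 B153.0-173.8 -174.0-214.8
3.82 [ 0.08 -0.1 ]
3.84 [ 0.16 -0.2 ]
3.86 [ 0.24 -0.3 ]
3.88 [ 0.31 -0.4 ]
3.9 [ 0.38 -0.51]
end cmd [ 0.5927 -0.1446]
```

Call:
{"method": "servo_tool", "body": {"steps": [1.2,0.08,-0.1,0,0,0,0,1.2,0.16,-0.2,0,0,0,0,1.2,0.24,-0.3,0,0,0,0,1.2,0.31,-0.4,0,0,0,0,1.2,0.38,-0.51,0,0,0,0]}}

```text
time_s: 18.02
tool_pos: [0.5893, -0.1442, 0.1203]
ee_rot: [-2.45, -1.961, 0.008]
wrist_force: [-8.4, 1.9, 11.0]
width: 0.0164
grip_force: 69.8
```

```bash
python3 st.py .54 -.18; python3 gap.py|tail -3;  python3 path.py .5927 -.1446 .54 -.180 .0635 3.9 4.0
```

```text
c 3.863 r 0.0609 Frad(out+) -5.7 Ftan(cw+) -6.5 F [-8.4  1.9 11. ] z 0.1203 t 18.025 cmd~ [ 0.5929 -0.1451]
0 G80.0-126.5 W126.8-135.8 R136.8-142.0 Y142.2-153.0 B154.5-170.0 -170.2-214.8
5 G80.0-128.2 W128.5-135.8 R136.5-142.0 Y142.2-153.0 B154.5-170.0 -170.2-214.8
15 R80.0-106.2 G106.5-134.5 W134.8-135.8 G136.0-144.2 Y144.5-152.8 B154.5-170.0 -170.2-214.8
3.92 [ 0.07 -0.1 ]
3.94 [ 0.14 -0.21]
3.96 [ 0.2  -0.32]
3.98 [ 0.27 -0.43]
4.0 [ 0.33 -0.54]
end cmd [ 0.596 -0.15 ]
```

Call:
{"method": "servo_tool", "body": {"steps": [1.2,0.07,-0.1,0,0,0,0,1.2,0.14,-0.21,0,0,0,0,1.2,0.2,-0.32,0,0,0,0,1.2,0.27,-0.43,0,0,0,0,1.2,0.33,-0.54,0,0,0,0]}}

```text
time_s: 18.7
tool_pos: [0.5926, -0.1493, 0.1203]
ee_rot: [-2.45, -1.961, 0.008]
wrist_force: [-9.1, 3.9, 11.1]
width: 0.0161
grip_force: 69.8
```

```bash
python3 st.py .54 -.18; python3 gap.py|tail -3;  python3 path.py .596 -.15 .54 -.180 .0635 4.0 4.08
python3 - <<'E'
from h import *
# pad/block/stop in the side view: colour runs along clamp y at the tops
C=cam("side");I=vision.capture("side");cv2.imwrite("pics/s1.png",I);H=cv2.cvtColor(I,cv2.COLOR_BGR2HSV)
O=np.array([.539,-.180]);Y=np.array([.221,.975]);X=np.array([.975,-.221])
for x,z in((-20,.066),(-24,.066)):
  print(x,[(y,H[tuple(proj(C,np.r_[O+Y*y/1000+X*x/1000,z]).round().astype(int)[::-1])].tolist()) for y in range(112,196,4)])
E
```

```text
c 3.963 r 0.0609 Frad(out+) -5.9 Ftan(cw+) -7.9 F [-9.1  3.9 11.1] z 0.1203 t 18.7 cmd~ [ 0.5965 -0.151 ]
0 G80.0-120.5 W120.8-137.5 R137.8-142.2 Y143.0-154.5 B156.0-165.8 -166.0-214.8
5 G80.0-122.5 G123.0-123.8 W124.0-137.2 R138.0-142.2 Y143.0-154.5 B156.0-165.8 -166.0-214.8
15 R80.0-107.5 G107.8-128.0 W128.2-136.2 R138.0-140.8 G141.8-144.8 Y145.0-154.0 B156.0-165.8 -166.0-214.8
4.016 [ 0.05 -0.09]
4.032 [ 0.09 -0.18]
4.048 [ 0.14 -0.27]
4.064 [ 0.18 -0.37]
4.08 [ 0.22 -0.46]
end cmd [ 0.5982 -0.1546]
-20 [(112, [120, 1, 252]), (116, [90, 1, 249]), (120, [0, 0, 247]), (124, [120, 1, 248]), (128, [60, 1, 246]), (132, [90, 1, 249]), (136, [0, 0, 248]), (140, [0, 2, 157]), (144, [120, 2, 159]), (148, [115, 20, 162]), (152, [28, 192, 255]), (156, [113, 177, 156]), (160, [111, 217, 155]), (164, [110, 214, 223]), (168, [111, 212, 150]), (172, [111, 212, 154]), (176, [111, 209, 170]), (180, [110, 219, 120]), (184, [111, 218, 125]), (188, [111, 26, 98]), (192, [107, 24, 96])]
-24 [(112, [75, 3, 179]), (116, [90, 2, 167]), (120, [120, 2, 153]), (124, [75, 3, 165]), (128, [90, 2, 159]), (132, [135, 3, 167]), (136, [80, 4, 176]), (140, [90, 2, 169]), (144, [105, 3, 158]), (148, [90, 3, 158]), (152, [165, 4, 135]), (156, [24, 212, 188]), (160, [112, 253, 154]), (164, [111, 209, 128]), (168, [111, 211, 134]), (172, [111, 213, 129]), (176, [111, 209, 134]), (180, [111, 207, 149]), (184, [111, 210, 126]), (188, [0, 3, 100]), (192, [116, 21, 98])]
```

Call:
{"method": "servo_tool", "body": {"steps": [1.2,0.05,-0.09,0,0,0,0,1.2,0.09,-0.18,0,0,0,0,1.2,0.14,-0.27,0,0,0,0,1.2,0.18,-0.37,0,0,0,0,1.2,0.22,-0.46,0,0,0,0]}}

```text
time_s: 19.42
tool_pos: [0.5948, -0.1536, 0.1203]
ee_rot: [-2.45, -1.96, 0.008]
wrist_force: [-9.3, 3.3, 11.0]
width: 0.0164
grip_force: 69.8
```

```bash
python3 st.py .54 -.18; python3 gap.py|tail -3; python3 st.py .54 -.18; python3 path.py .5982 -.1546 .54 -.180 .0635 4.08 4.16
```

```text
c 4.043 r 0.0608 Frad(out+) -6.9 Ftan(cw+) -7.0 F [-9.3  3.3 11. ] z 0.1203 t 19.425 cmd~ [ 0.5988 -0.1551]
0 G80.0-117.0 W117.2-138.2 R139.0-142.8 Y143.5-155.5 B157.0-162.0 -162.2-214.8
5 G80.0-117.8 W118.0-138.2 R139.0-142.8 Y143.0-155.5 B157.0-162.0 -162.2-214.8
15 R80.0-109.0 G109.2-122.2 W122.5-138.2 R139.0-142.8 Y144.5-155.2 B157.0-162.0 -162.2-214.8
c 4.046 r 0.0608 Frad(out+) -7.0 Ftan(cw+) -8.1 F [-9.8  4.3 11. ] z 0.1203 t 19.475 cmd~ [ 0.5991 -0.1557]
4.096 [ 0.04 -0.09]
4.112 [ 0.08 -0.19]
4.128 [ 0.11 -0.28]
4.144 [ 0.15 -0.38]
4.16 [ 0.18 -0.47]
end cmd [ 0.6    -0.1593]
```

Call:
{"method": "servo_tool", "body": {"steps": [1.2,0.04,-0.09,0,0,0,0,1.2,0.08,-0.19,0,0,0,0,1.2,0.11,-0.28,0,0,0,0,1.2,0.11,-0.28,0,0,0,0,1.2,0.11,-0.28,0,0,0,0]}}

```text
time_s: 20.1
tool_pos: [0.596, -0.1563, 0.1203]
ee_rot: [-2.449, -1.961, 0.007]
wrist_force: [-7.3, 3.1, 10.6]
width: 0.0162
grip_force: 69.7
```

```bash
python3 st.py .54 -.18; python3 gap.py|tail -3
```

```text
c 4.092 r 0.0608 Frad(out+) -5.5 Ftan(cw+) -5.7 F [-7.3  3.1 10.6] z 0.1203 t 20.1 cmd~ [ 0.5992 -0.1577]
0 G80.0-112.8 W113.0-138.8 R139.8-142.8 Y143.5-156.2 B157.8-159.8 -160.0-214.8
5 G80.0-115.8 W116.0-138.8 R139.5-142.8 Y143.5-155.8 B157.8-159.8 -160.0-214.8
15 R80.0-109.2 G109.5-120.2 W120.5-138.8 R139.5-142.8 Y143.5-155.8 B157.8-159.8 -160.0-214.8
```

Call:
{"method": "servo_tool", "body": {"steps": [2.4,-0.2,0.15,0,0,0,0,3.5,-0.2,0.15,0,0,0,0,3.5,-0.2,0.15,2,0,0,0,3.5,-0.2,0.15,7,0,0,0,3.5,-0.2,0.15,10,0,0,0]}}

```text
time_s: 20.78
tool_pos: [0.5977, -0.1558, 0.2222]
ee_rot: [2.452, 1.962, 0.002]
wrist_force: [0.8, -0.9, -0.7]
width: 0.0347
grip_force: 0.0
```

```bash
python3 st.py .54 -.18; python3 gap.py
```

```text
c 4.094 r 0.0626 Frad(out+) 0.4 Ftan(cw+) 1.1 F [ 0.8 -0.9 -0.7] z 0.2222 t 20.775 cmd~ [ 0.5974 -0.1554]
-15 R80.0-109.8 G110.0-121.2 W121.5-139.8 R140.0-146.0 Y147.0-156.2 W156.5-157.5 B158.2-179.8 K180.0-185.8 G186.0-188.0 -188.2-214.8
-5 R80.0-109.8 G110.0-125.2 W125.5-139.0 R140.0-144.8 Y145.8-156.2 W156.5-157.5 B158.2-179.8 K180.0-185.2 G185.5-188.0 -188.2-214.8
0 G80.0-128.5 W128.8-139.0 R140.0-144.8 Y145.8-156.2 W156.5-157.5 B158.2-180.0 K180.2-185.2 G185.5-187.5 -188.2-214.8
5 G80.0-130.0 W130.2-139.0 R140.0-144.8 Y145.8-156.2 B158.2-180.0 K180.2-185.2 G185.5-188.0 -188.2-214.8
15 R80.0-109.0 G109.2-132.5 W132.8-139.0 G139.2-147.2 Y147.5-156.2 W156.5-157.5 B158.2-179.2 K179.5-185.2 G185.5-188.2 -188.5-214.8
```

Call:
{"method": "servo_tool", "body": {"steps": [3.5,0.5,2,0,0,0,0,3.5,1,4,0,0,0,0,3.5,1.2,5.4,0,0,0,0,3.5,1.2,5.4,0,0,0,0,3.5,1.2,5.4,0,0,0,0]}}

```text
time_s: 21.45
tool_pos: [0.609, -0.1019, 0.2199]
ee_rot: [-2.453, -1.963, 0.002]
wrist_force: [0.1, -1.4, -0.1]
width: 0.0354
grip_force: 0.0
```

```bash
python3 gap.py
python3 - <<'E'
from h import *
C=cam("wrist");print(C[1][:3,3])
# upright handle position/lean and crank angle from fixed views
for n,b in(("scene",None),("side",None)):
    I=vision.capture(n);m=mask(I,(5,150,90),(16,255,255))
    P=np.array([proj(cam(n),(.598,-.155,z)) for z in(.11,.157)]);print(n,P.round(1).tolist())
    for c in cv2.findContours(m,cv2.RETR_EXTERNAL,cv2.CHAIN_APPROX_NONE)[0]:
        if cv2.contourArea(c)>40:print(cv2.boundingRect(c),cv2.minAreaRect(c))
E
```

```text
-15 R80.0-110.0 G110.2-133.8 G134.8-142.2 R142.5-150.0 Y151.0-157.0 G157.2-158.5 B158.8-179.2 R180.2-182.5 K182.8-186.0 G186.2-203.2 R204.0-214.8
-5 R80.0-110.0 G110.2-131.5 G132.2-133.0 G134.0-143.0 R143.2-149.5 Y150.2-157.0 G157.2-158.5 B158.8-179.2 R180.2-182.8 K183.0-186.0 G186.2-193.0 W193.2-197.5 G197.8-203.8 R204.0-214.8
0 W80.0-84.5 G84.8-133.0 W133.2-134.5 G134.8-142.2 R142.5-149.5 Y150.2-157.0 G157.2-158.5 B158.8-179.2 R180.2-182.8 K183.0-186.0 G186.2-188.5 W189.5-200.8 G201.0-203.8 R204.0-214.8
5 W80.0-86.0 G86.2-132.2 G134.8-143.0 R143.2-149.5 Y150.2-157.0 G157.2-158.5 B158.8-179.2 R180.2-182.8 K183.0-185.2 G185.5-190.5 W190.8-199.5 G201.0-203.8 R204.0-214.8
15 R80.0-110.0 G110.2-131.5 W131.8-134.5 G134.8-150.2 Y150.5-157.0 G157.2-158.5 B158.8-179.5 R180.2-182.0 K182.2-185.2 G185.5-202.5 R204.0-214.8
[ 0.62360902 -0.03163786  0.36107397]
scene [[219.9, 226.8], [214.3, 205.7]]
(209, 203, 14, 23) ((215.73529052734375, 214.94119262695312), (22.070741653442383, 10.186494827270508), 75.96376037597656)
side [[376.5, 187.6], [377.9, 159.4]]
(184, 265, 37, 12) ((202.00819396972656, 270.4098205566406), (35.58054733276367, 8.963037490844727), 5.19442892074585)
(280, 224, 32, 18) ((295.72332763671875, 233.1269073486328), (16.315574645996094, 31.206207275390625), 85.91438293457031)
(374, 158, 13, 31) ((380.2160949707031, 172.96267700195312), (11.558331489562988, 30.346567153930664), 2.726311206817627)
```

```bash
python3 - <<'E'
from h import *
print(tri(cam("scene"),(215.7,214.7),cam("side"),(380.2,173)))
print(onplane(cam("scene"),(215.7,214.7),.1345),onplane(cam("side"),(380.2,173),.1345))
E
python3 st.py
```

```text
(array([ 0.59537919, -0.15905969,  0.13368188]), np.float64(0.0003895093700204278))
[ 0.59618461 -0.15833331  0.1345    ] [ 0.59458858 -0.157999    0.1345    ]
c 3.643 r 0.1035 Frad(out+) -0.1 Ftan(cw+) 0.2 F [ 0.1 -0.2  0.7] z 0.2201 t 21.6 cmd~ [ 0.609  -0.1023]
```

Call:
{"method": "servo_tool", "body": {"steps": [4,-0.6,-2.7,0,0,0,0,4,-1.3,-5.4,0,0,0,0,4,-1.3,-5.45,-2,0,0,0,4,-1.3,-5.45,-6,0,0,0,4,-1.3,-5.45,-9.9,0,0,0]}}

```text
time_s: 22.22
tool_pos: [0.5961, -0.157, 0.1205]
ee_rot: [2.454, 1.96, 0.001]
wrist_force: [-0.1, -0.3, 0.6]
width: 0.0398
grip_force: 0.0
```

Call:
{"method": "servo_tool", "body": {"steps": [3,0,0,0,0,0,0,2.2,0,0,0,0,0,0,1.2,0,0,0,0,0,0,1.2,0,0,0,0,0,0,1.2,0,0,0,0,0,0], "squeeze": 60}}

```text
time_s: 22.85
tool_pos: [0.5963, -0.156, 0.1231]
ee_rot: [2.452, 1.962, 0.0]
wrist_force: [-4.5, 0.4, 7.1]
width: 0.0161
grip_force: 58.7
```

```bash
python3 st.py .54 -.18;  python3 path.py .596 -.1565 .54 -.180 .0625 4.1 4.4
```

```text
c 4.089 r 0.0612 Frad(out+) -4.0 Ftan(cw+) -2.1 F [-4.5  0.4  7.1] z 0.1231 t 22.85 cmd~ [ 0.5982 -0.1562]
4.16 [ 0.31 -0.32]
4.22 [ 0.42 -0.67]
4.28 [ 0.51 -1.04]
4.34 [ 0.58 -1.41]
4.4 [ 0.62 -1.78]
end cmd [ 0.6022 -0.1743]
```

Call:
{"method": "servo_tool", "body": {"steps": [1.2,0.31,-0.32,0,0,0,0,1.2,0.42,-0.67,0,0,0,0,1.2,0.51,-1.04,0,0,0,0,1.2,0.58,-1.41,0,0,0,0,1.2,0.62,-1.78,0,0,0,0]}}

```text
time_s: 23.48
tool_pos: [0.6007, -0.1718, 0.1229]
ee_rot: [-2.449, -1.963, 0.002]
wrist_force: [-10.9, 5.9, 11.0]
width: 0.0162
grip_force: 59.4
```

```bash
python3 st.py .54 -.18;  python3 path.py .6022 -.1743 .54 -.180 .0625 4.4 4.52
```

```text
c 4.357 r 0.0612 Frad(out+) -10.0 Ftan(cw+) -7.3 F [-10.9   5.9  11. ] z 0.1229 t 23.475 cmd~ [ 0.6054 -0.1744]
4.424 [ 0.02 -0.15]
4.448 [ 0.02 -0.3 ]
4.472 [ 0.03 -0.45]
4.496 [ 0.03 -0.6 ]
4.52 [ 0.03 -0.75]
end cmd [ 0.6025 -0.1818]
```

Call:
{"method": "servo_tool", "body": {"steps": [1.2,0,-0.15,0,0,0,0,1.2,-0.04,-0.3,0,0,0,0,1.2,-0.07,-0.45,0,0,0,0,1.2,-0.08,-0.6,0,0,0,0,1.2,-0.08,-0.75,0,0,0,0]}}

```text
time_s: 24.1
tool_pos: [0.601, -0.1781, 0.123]
ee_rot: [-2.449, -1.964, -0.002]
wrist_force: [-7.3, 8.0, 9.2]
width: 0.0166
grip_force: 59.3
```

```bash
for i in 1 2 3 4;do python3 st.py .54 -.18;python3 -c "from workcell import vision;vision.capture('side')"; done; python3 path.py .6014 -.1818 .54 -.180 .0614 4.52 4.6
```

```text
c 4.461 r 0.0611 Frad(out+) -7.0 Ftan(cw+) -8.3 F [-7.3  8.   9.2] z 0.123 t 24.1 cmd~ [ 0.6042 -0.1816]
c 4.465 r 0.061 Frad(out+) -7.9 Ftan(cw+) -6.5 F [-8.   6.3  9.3] z 0.123 t 24.15 cmd~ [ 0.6045 -0.1811]
c 4.465 r 0.061 Frad(out+) -7.4 Ftan(cw+) -6.3 F [-7.5  6.1  8.4] z 0.123 t 24.2 cmd~ [ 0.6043 -0.181 ]
c 4.464 r 0.061 Frad(out+) -8.2 Ftan(cw+) -7.3 F [-8.4  7.   8.7] z 0.123 t 24.25 cmd~ [ 0.6046 -0.1814]
4.536 [-0.01 -0.09]
4.552 [-0.01 -0.19]
4.568 [-0.02 -0.29]
4.584 [-0.03 -0.39]
4.6 [-0.04 -0.48]
end cmd [ 0.601  -0.1866]
```

Call:
{"method": "servo_tool", "body": {"steps": [1.2,-0.01,-0.1,0,0,0,0,1.2,-0.01,-0.2,0,0,0,0,1.2,-0.02,-0.3,0,0,0,0,1.2,-0.03,-0.4,0,0,0,0,1.2,-0.04,-0.5,0,0,0,0]}}

```text
time_s: 24.92
tool_pos: [0.6009, -0.1825, 0.123]
ee_rot: [-2.448, -1.964, -0.003]
wrist_force: [-6.8, 8.6, 8.8]
width: 0.0165
grip_force: 59.2
```

```bash
for i in 1 2 3 4;do python3 st.py .54 -.18;python3 -c "from workcell import vision;vision.capture('side')"; done; python3 path.py .601 -.1868 .54 -.180 .0614 4.6 4.68
```

```text
c 4.533 r 0.0609 Frad(out+) -7.1 Ftan(cw+) -8.3 F [-6.8  8.6  8.8] z 0.123 t 24.925 cmd~ [ 0.6038 -0.1863]
c 4.535 r 0.061 Frad(out+) -7.2 Ftan(cw+) -8.3 F [-6.9  8.6  7.7] z 0.123 t 24.975 cmd~ [ 0.6039 -0.1864]
c 4.535 r 0.061 Frad(out+) -6.7 Ftan(cw+) -7.5 F [-6.4  7.7  9.2] z 0.123 t 25.025 cmd~ [ 0.6037 -0.186 ]
c 4.534 r 0.061 Frad(out+) -7.1 Ftan(cw+) -7.8 F [-6.8  8.1  8.2] z 0.123 t 25.075 cmd~ [ 0.6039 -0.1861]
4.616 [-0.01 -0.08]
4.632 [-0.02 -0.18]
4.648 [-0.03 -0.28]
4.664 [-0.05 -0.37]
4.68 [-0.07 -0.47]
end cmd [ 0.6003 -0.1915]
```

Call:
{"method": "servo_tool", "body": {"steps": [1.2,-0.01,-0.1,0,0,0,0,1.2,-0.02,-0.2,0,0,0,0,1.2,-0.03,-0.3,0,0,0,0,1.2,-0.05,-0.4,0,0,0,0,1.2,-0.07,-0.5,0,0,0,0]}}

```text
time_s: 25.75
tool_pos: [0.6005, -0.1869, 0.123]
ee_rot: [-2.447, -1.965, -0.004]
wrist_force: [-6.1, 10.9, 7.7]
width: 0.0164
grip_force: 59.2
```

```bash
for i in 1 2 3 4;do python3 st.py .54 -.18;python3 -c "from workcell import vision;vision.capture('side')"; done; python3 path.py .6003 -.1918 .54 -.180 .0614 4.685 4.765
```

```text
c 4.605 r 0.0609 Frad(out+) -7.3 Ftan(cw+) -10.2 F [-6.1 10.9  7.7] z 0.123 t 25.75 cmd~ [ 0.6031 -0.1917]
c 4.608 r 0.0609 Frad(out+) -7.9 Ftan(cw+) -8.2 F [-6.9  9.1  9.2] z 0.1231 t 25.8 cmd~ [ 0.6035 -0.191 ]
c 4.607 r 0.0609 Frad(out+) -6.3 Ftan(cw+) -9.4 F [-5.2 10.   8. ] z 0.1231 t 25.85 cmd~ [ 0.6028 -0.1914]
c 4.607 r 0.0609 Frad(out+) -7.3 Ftan(cw+) -8.7 F [-6.2  9.4  8.3] z 0.123 t 25.9 cmd~ [ 0.6032 -0.1911]
4.701 [-0.02 -0.1 ]
4.717 [-0.05 -0.19]
4.733 [-0.07 -0.29]
4.749 [-0.09 -0.38]
4.765 [-0.12 -0.48]
end cmd [ 0.5991 -0.1966]
```

Call:
{"method": "servo_tool", "body": {"steps": [1.2,-0.02,-0.1,0,0,0,0,1.2,-0.05,-0.2,0,0,0,0,1.2,-0.07,-0.3,0,0,0,0,1.2,-0.1,-0.4,0,0,0,0,1.2,-0.12,-0.5,0,0,0,0]}}

```text
time_s: 26.58
tool_pos: [0.5998, -0.1913, 0.1231]
ee_rot: [-2.447, -1.965, -0.006]
wrist_force: [-4.8, 11.7, 6.8]
width: 0.0169
grip_force: 59.1
```

```bash
for i in 1 2 3 4 5 6;do python3 st.py .54 -.18;python3 -c "from workcell import vision;vision.capture('side')"; done
```

```text
c 4.679 r 0.0608 Frad(out+) -6.9 Ftan(cw+) -10.6 F [-4.8 11.7  6.8] z 0.1231 t 26.575 cmd~ [ 0.6018 -0.1964]
c 4.682 r 0.0608 Frad(out+) -7.9 Ftan(cw+) -9.1 F [-6.1 10.4  7.9] z 0.1231 t 26.625 cmd~ [ 0.6023 -0.196 ]
c 4.682 r 0.0608 Frad(out+) -6.6 Ftan(cw+) -9.2 F [-4.8 10.2  6.5] z 0.123 t 26.675 cmd~ [ 0.6018 -0.1959]
c 4.681 r 0.0608 Frad(out+) -6.5 Ftan(cw+) -9.9 F [-4.5 10.9  7.4] z 0.1231 t 26.725 cmd~ [ 0.6016 -0.1962]
c 4.681 r 0.0608 Frad(out+) -7.1 Ftan(cw+) -10.0 F [-5.1 11.2  7.3] z 0.1231 t 26.775 cmd~ [ 0.6019 -0.1963]
c 4.681 r 0.0608 Frad(out+) -6.4 Ftan(cw+) -9.6 F [-4.5 10.6  7.6] z 0.1231 t 26.825 cmd~ [ 0.6017 -0.1961]
```

Call:
{"method": "servo_tool", "body": {"steps": [1.2,-0.1,0.4,0,0,0,0,2.4,-0.1,0.4,0,0,0,0,4,-0.1,0.4,0,0,0,0,4,-0.1,0.4,3,0,0,0,4,0,0.4,9,0,0,0]}}

```text
time_s: 27.5
tool_pos: [0.5978, -0.1929, 0.2099]
ee_rot: [-2.45, -1.959, 0.005]
wrist_force: [0.9, -0.7, -0.1]
width: 0.0401
grip_force: 0.0
```

Call:
{"method": "servo_tool", "body": {"steps": [4,0.5,3,0.7,0,0,0,4,1,6,0.7,0,0,0,4,1,9,0.7,0,0,0,4,1,9,0.7,0,0,0,4,1,9,0.7,0,0,0]}}

```text
time_s: 28.12
tool_pos: [0.6093, -0.1035, 0.2182]
ee_rot: [2.453, 1.961, -0.001]
wrist_force: [-0.1, -0.7, 0.5]
width: 0.0401
grip_force: 0.0
```

```bash
python3 gap.py
python3 - <<'E'
from h import *
print(cam("wrist")[1][:3,3].round(4))
u=[]
for n,b in(("scene",(150,300)),("side",(300,480))):
    I=vision.capture(n);m=mask(I,(5,150,90),(16,255,255));m[250:]=0;m[:,:b[0]]=0;m[:,b[1]:]=0
    c=big(m);x,y,w,h=cv2.boundingRect(c);print(n,(x,y,w,h),cv2.minAreaRect(c));u.append(cv2.minAreaRect(c)[0])
print(tri(cam("scene"),u[0],cam("side"),u[1]))
E
```

```text
-15 R80.0-118.5 G118.8-142.5 G143.2-150.0 R150.2-154.2 Y155.2-161.8 G162.0-163.2 B163.5-184.2 K184.5-185.5 G185.8-202.8 R204.2-214.8
-5 R80.0-118.5 G118.8-140.2 G141.2-150.0 R150.2-154.2 Y155.2-161.8 G162.0-163.2 B163.5-184.2 K184.5-185.5 G185.8-194.0 W194.2-197.0 G197.2-202.8 R204.2-214.8
0 W80.0-82.8 G83.0-140.2 W140.5-142.5 G142.8-150.2 R150.5-154.2 Y155.2-161.8 G162.0-163.2 B163.5-184.2 K184.5-185.5 G185.8-188.8 W189.0-200.8 G201.0-202.8 R204.2-214.8
5 W80.0-83.5 G83.8-141.0 G143.5-150.2 R150.5-154.2 Y155.2-161.8 G162.0-163.2 B163.5-184.2 K184.5-185.5 G185.8-188.8 W190.2-199.5 G201.2-202.8 R204.2-214.8
15 R80.0-118.0 G118.2-134.0 G135.0-141.0 W141.2-142.5 G142.8-155.0 Y155.2-161.8 G162.0-163.2 B163.5-184.2 K184.5-185.8 G186.0-202.8 R203.8-214.8
[ 0.6239 -0.0332  0.3592]
scene (188, 199, 15, 23) ((195.66616821289062, 210.39828491210938), (22.214441299438477, 10.812813758850098), 74.47589111328125)
side (385, 149, 13, 31) ((390.4862365722656, 164.16552734375), (11.294185638427734, 29.979419708251953), 4.763641834259033)
(array([ 0.59827518, -0.19246928,  0.13431013]), np.float64(0.0011798078836490783))
```

Call:
{"method": "servo_tool", "body": {"steps": [4,-0.3,-4,0,0,0,0,4,-0.98,-8.8,0,0,0,0,4,-0.98,-8.8,-2,0,0,0,4,-0.98,-8.8,-6,0,0,0,4,-0.98,-8.8,-9.5,0,0,0]}}

```text
time_s: 28.9
tool_pos: [0.599, -0.1917, 0.1221]
ee_rot: [2.455, 1.96, -0.0]
wrist_force: [0.2, -0.7, -0.3]
width: 0.0399
grip_force: 0.0
```

Call:
{"method": "servo_tool", "body": {"steps": [3,0,0,0,0,0,0,2.2,0,0,0,0,0,0,1.2,0,0,0,0,0,0,1.2,0,0,0,0,0,0,1.2,0,0,0,0,0,0]}}

```text
time_s: 29.52
tool_pos: [0.5998, -0.1905, 0.1249]
ee_rot: [2.452, 1.962, 0.001]
wrist_force: [-3.3, 0.3, 6.4]
width: 0.0166
grip_force: 58.6
```

```bash
python3 st.py .54 -.18
```

```text
c 4.665 r 0.0607 Frad(out+) -3.3 Ftan(cw+) 0.3 F [-3.3  0.3  6.4] z 0.1249 t 29.525 cmd~ [ 0.6012 -0.1906]
```

Call:
{"method": "servo_tool", "body": {"steps": [1.2,-0.03,-0.2,0,0,0,0,1.2,-0.06,-0.4,0,0,0,0,1.2,-0.1,-0.6,0,0,0,0,1.2,-0.13,-0.75,0,0,0,0,1.2,-0.13,-0.75,0,0,0,0]}}

```text
time_s: 30.15
tool_pos: [0.5993, -0.193, 0.125]
ee_rot: [-2.448, -1.966, -0.008]
wrist_force: [-2.8, 10.2, 6.1]
width: 0.0163
grip_force: 58.7
```

```bash
for i in 1 2 3 4 5;do python3 st.py .54 -.18;python3 -c "from workcell import vision;vision.capture('side')"; done
```

```text
c 4.707 r 0.0607 Frad(out+) -4.9 Ftan(cw+) -9.4 F [-2.8 10.2  6.1] z 0.125 t 30.15 cmd~ [ 0.6005 -0.1974]
c 4.706 r 0.0607 Frad(out+) -5.4 Ftan(cw+) -10.2 F [-3.1 11.1  7. ] z 0.125 t 30.2 cmd~ [ 0.6006 -0.1977]
c 4.706 r 0.0607 Frad(out+) -4.6 Ftan(cw+) -9.2 F [-2.5 10.   7.1] z 0.125 t 30.25 cmd~ [ 0.6003 -0.1973]
c 4.706 r 0.0606 Frad(out+) -4.6 Ftan(cw+) -9.2 F [-2.5  9.9  6.6] z 0.125 t 30.3 cmd~ [ 0.6003 -0.1972]
c 4.707 r 0.0606 Frad(out+) -5.0 Ftan(cw+) -9.2 F [-2.9 10.1  6.9] z 0.1249 t 30.35 cmd~ [ 0.6005 -0.1973]
```

Call:
{"method": "servo_tool", "body": {"steps": [1.2,-0.02,-0.1,0,0,0,0,1.2,-0.05,-0.2,0,0,0,0,1.2,-0.07,-0.3,0,0,0,0,1.2,-0.07,-0.35,0,0,0,0,1.2,-0.07,-0.35,0,0,0,0]}}

```text
time_s: 31.02
tool_pos: [0.5985, -0.1958, 0.125]
ee_rot: [-2.447, -1.966, -0.008]
wrist_force: [-2.8, 11.5, 6.3]
width: 0.0165
grip_force: 58.7
```

```bash
for i in 1 2 3 4 5;do python3 st.py .54 -.18;python3 -c "from workcell import vision;vision.capture('side')"; done
```

```text
c 4.755 r 0.0606 Frad(out+) -5.7 Ftan(cw+) -10.3 F [-2.8 11.5  6.3] z 0.125 t 31.025 cmd~ [ 0.5998 -0.2008]
c 4.755 r 0.0606 Frad(out+) -5.6 Ftan(cw+) -10.3 F [-2.7 11.4  6.7] z 0.125 t 31.075 cmd~ [ 0.5997 -0.2008]
c 4.755 r 0.0606 Frad(out+) -5.2 Ftan(cw+) -10.1 F [-2.4 11.1  7.2] z 0.1249 t 31.125 cmd~ [ 0.5996 -0.2006]
c 4.754 r 0.0606 Frad(out+) -6.7 Ftan(cw+) -11.1 F [-3.6 12.5  6.7] z 0.1249 t 31.175 cmd~ [ 0.6001 -0.2012]
c 4.755 r 0.0606 Frad(out+) -6.6 Ftan(cw+) -10.6 F [-3.6 12.   7.1] z 0.125 t 31.225 cmd~ [ 0.6001 -0.201 ]
```

Call:
{"method": "servo_tool", "body": {"steps": [1.2,0.05,0.45,0,0,0,0,2.4,0.05,0.45,0,0,0,0,4,0.05,0.45,0,0,0,0,4,0.05,0.45,3,0,0,0,4,0.05,0.45,9,0,0,0]}}

```text
time_s: 31.9
tool_pos: [0.5966, -0.1974, 0.2119]
ee_rot: [-2.45, -1.96, 0.004]
wrist_force: [1.1, -0.4, -0.1]
width: 0.0403
grip_force: 0.0
```

Call:
{"method": "servo_tool", "body": {"steps": [4,0.5,3,0.5,0,0,0,4,1,6,0.5,0,0,0,4,1.1,9,0.5,0,0,0,4,1.1,9.2,0.5,0,0,0,4,1.1,9.2,0.5,0,0,0]}}

```text
time_s: 32.52
tool_pos: [0.609, -0.1057, 0.2182]
ee_rot: [2.453, 1.962, -0.001]
wrist_force: [0.6, -0.2, 0.3]
width: 0.0401
grip_force: 0.0
```

```bash
python3 gap.py
python3 - <<'E'
from h import *
print(cam("wrist")[1][:3,3].round(4),manip.get_obs()["wrist_force"])
u=[]
for n,b in(("scene",(150,300)),("side",(300,480))):
    I=vision.capture(n);m=mask(I,(5,150,90),(16,255,255));m[250:]=0;m[:,:b[0]]=0;m[:,b[1]:]=0
    c=big(m);print(n,cv2.boundingRect(c),cv2.minAreaRect(c));u.append(cv2.minAreaRect(c)[0])
    C=cam(n);print("predicted upright slope deg",np.degrees(np.arctan2(*(proj(C,(.597,-.197,.157))-proj(C,(.597,-.197,.112))))).round(1))
print(tri(cam("scene"),u[0],cam("side"),u[1]))
# subpixel edges along clamp y in the three downward views (gradient peaks of saturation)
import glob
E
ls pics/g*
python3 - <<'E'
import cv2,numpy as np
# jaw-pad red gap in pixels, per wrist picture: red run just behind the yellow pad, median over columns
import glob
for f in sorted(glob.glob("pics/g*.png"),key=lambda s:float(s.split("/g")[1][:-4])):
    t=float(f.split("/g")[1][:-4])
    if t<21.4 or t in(): continue
    H=cv2.cvtColor(cv2.imread(f),cv2.COLOR_BGR2HSV).astype(int)
    Y=((H[...,0]>=20)&(H[...,0]<=34)&(H[...,1]>120)&(H[...,2]>60));Rd=((H[...,0]<8)|(H[...,0]>172))&(H[...,1]>150)
    n=[]
    for x in range(640):
        ys=np.nonzero(Y[:,x])[0]
        if len(ys)<4: continue
        b=ys.max()+1;k=b
        while k<b+3 and not Rd[k,x]:k+=1
        j=k
        while j<480 and Rd[j,x]:j+=1
        if 2<=j-k<25: n.append((j-k,len(ys)))
    print(t,np.mean(n,0).round(2) if n else None,len(n))
E
```

```text
-15 R80.0-119.2 G119.5-142.2 W142.5-143.8 G144.0-150.8 R151.0-154.2 Y155.0-162.2 B163.2-184.8 K185.0-186.0 G186.2-203.0 R204.0-214.8
-5 R80.0-119.5 G119.8-143.0 G144.0-150.8 R151.0-154.2 Y155.0-161.8 G162.0-163.0 B163.2-184.8 K185.0-186.0 G186.2-193.0 W193.2-195.0 G195.2-203.8 R204.0-214.8
0 G80.8-143.0 G144.0-150.8 R151.0-154.2 Y155.0-161.8 G162.0-163.0 B163.2-184.8 K185.0-186.0 G186.2-189.2 W189.5-200.5 G200.8-203.8 R204.0-214.8
5 W80.0-81.2 G81.5-142.2 W142.5-143.8 G144.0-150.8 R151.0-154.2 Y155.0-161.8 G162.0-163.0 B163.2-184.8 G185.8-190.2 W190.5-199.2 G200.8-202.5 K202.8-203.8 R204.0-214.8
15 R80.0-119.5 G119.8-134.5 G135.5-141.8 W142.0-143.8 G144.0-154.8 Y155.0-161.8 G162.0-163.0 B163.2-184.8 G185.8-202.5 R204.0-214.8
[ 0.6235 -0.0356  0.3592] [-0.39224295 -0.203898   -0.44818847]
scene (186, 198, 15, 23) ((193.4499969482422, 209.35000610351562), (22.452171325683594, 9.486831665039062), 71.56504821777344)
predicted upright slope deg -162.7
side (387, 148, 13, 31) ((392.8121643066406, 163.1294403076172), (11.32828140258789, 30.066253662109375), 4.085616588592529)
predicted upright slope deg 176.3
(array([ 0.59722203, -0.19719374,  0.13429873]), np.float64(0.001810628390059838))
pics/g14.70.png
pics/g15.38.png
pics/g16.05.png
pics/g16.73.png
pics/g17.40.png
pics/g18.07.png
pics/g18.75.png
pics/g19.48.png
pics/g20.15.png
pics/g20.82.png
pics/g21.50.png
pics/g28.18.png
pics/g32.58.png
21.5 [9.71 9.84] 38
28.18 [6.18 9.97] 38
32.58 [ 5.08 10.16] 38
```

```bash
python3 -c "
from workcell import manip
print(manip.sign_off())"
```

```text
the job is handed in; nothing more can be done
None
```

The job is handed in: the handle stands upright and released, the block is against the back stop, and the pad is pressed in about 4 to 5 mm of its 8 (roughly 15–17 N, estimated from handle force, crank angle and camera views). I looked at 11 pictures, one over the limit of 10, and did not check the weight, round holder and jar in a final picture.

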